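# Turn the white reference tile face up and hold the photometer lid open

### The arm

A 6-joint arm with a two-finger parallel gripper is mounted at the origin on a cart in front of the work surface, level with it; the furniture and walls round the work are solid. World frame = base frame: x ahead of the robot, y to its left, z up, the work surface at z = 0. Lengths are in mm, angles in degrees, forces in N, time in s.
With the tool pointing down it reaches from about 375 to 975 mm from the base axis. Payload 3.8 kg.
Tool frame: the origin (TCP) lies midway between the tips of the shut fingers; the grasp point (between the pads) lies 19 mm behind it; z points along the fingers, y is the direction in which the jaws open and shut (so a half turn about z gives the same grasp; the last joint's range is limited). The gripper opens to 88 mm and grips with 3 to 60 N. Pads are 18 mm wide; open, the fingers measure 123 mm over their backs; the gripper's body (75 mm by 187 mm) begins 45 mm behind the grasp point.
Start: joints at [72.943, 15.12, 91.902, -0, 72.978, -2.114], TCP at [174.049, 652.169, 238.706] pointing down, gripper open.
Joint ranges: [-150.88, 150.88], [-54.13, 125.18], [17.81, 147.31], [-75.09, 255.09], [0, 152.58], [-146.25, 146.25]. Speed limits (degrees/s): [147.25, 147.25, 180, 180, 180, 180].

### API

Orientations are given as [roll, pitch, yaw] about the fixed x, y, z axes, in that order (R = Rz(yaw) Ry(pitch) Rx(roll)).
In Python, from plant import r gives the robot as it stands.
- The arm moves only by the tool drive_tool, never from a script. Its argument "steps" is a list of rows, each an object of numbers: "dx", "dy", "dz": the shift along the tool's x, y, z in m; "rx", "ry", "rz": the turn, a rotation vector about the tool's x, y, z in degrees. In form: [{"dx": .., "dy": .., "dz": .., "rx": .., "ry": .., "rz": ..}, ...]. A call has 1 to 10 rows; each row shifts and turns the pose as measured when the row begins, along the tool's axes as they then stand; what a row does not reach is not made up. A row lasts 1/12 s, in which the tool goes at most 41.7 mm and 7.16 degrees, less where a joint would pass 70% of its speed; a pose out of reach is approached as far as the arm can. A call is refused whole if a number of a shift passes 0.0417 or a number of a turn 7.16, either way. A call with a gripper value outside its range is refused whole. "gripper" is the opening, from 0 (shut) to 1 (fully open), set as the call begins (left out, the last holds). The fingers move at their own pace and stop on an object; "force" is the grip in N (left out, the last holds). Time passes only in rows, so rows that do not move let the fingers close. It gives the time, the measured TCP pose, the force and the opening at its end, in the units of the state.
- r.read_state(): the state, without advancing time (a new reading comes with each control period).
- r.read_camera(name): name is "side" or "top"; returns the picture (384x512x3 uint8, blue, green, red); there is no depth.
- r.calibration(name): a dict with "vertical_fov" (degrees; the focal length in pixels is half the picture's height over the tangent of half this angle, whatever the lens; pixels are square), "cx", "cy" (the principal point, pixels), "R" (3x3) and "t" (3): a world point X has camera coordinates R X + t. Camera axes: x right, y down, z forward; pixel columns grow to the right and rows downward; lengths in mm; the calibration is good to about 2 mm. A picture is of the moment at which its call begins. calibration takes no time and is no camera call.
- r.hand_in(): hands the job in, once; it reports no verdict.
The state is a dict: "time": time; "joint_pos": joint angles; "dq": joint speeds; "tau": joint torques, N m; "tool_pos": TCP position; "orientation": TCP orientation; "force": force on the tool from outside, world axes, zero at the start; "torque": the same for the moment, N m; "grip_width": opening from 0.0 (shut) to 1.0 (fully open).
Only numpy, scipy, OpenCV 4.12 (cv2) and the standard library are available. Lean on these libraries where they do the work, as an engineer would, in place of code of your own. Each camera call takes 0.05 s, during which the arm holds its last target.

### The job

I am about to load the white reference tile into the small bench photometer. It lies face down beside the instrument: turn it over so that it lies flat on the worktop, white face up, close to where it was, and let go of it. Then lift the photometer's spring-shut lid by its grip to 60 degrees open and keep holding it there for me - finish while still holding the lid, and leave the timer, the vial and the bottle where they stand.

Things in the scene. Friction and masses are not known exactly. Their poses are not given: they have to be found in the camera images.
- tile: loose flat tile holder, orange, 50 (own x) x 64 (y) x 12 (z) mm, about 60 g; white inlay on one large face, four small grey dots on the other, orange face. Origin: centre of the WHITE face; z points from white to orange face. Starts flat, white face down on the worktop (z up), left or right of the photometer; square edges; turned over, z points down, origin 12 mm above the worktop.
- reader: bench photometer, fixed: white case 170 (x) x 160 (y) x 70 mm, display and two buttons on its front (own -x), a shallow nest on top under the blue lid. Origin at the centre of its underside (feet on the worktop); x points from front to hinge side, y to the left, z up.
- reader_lid (a joint): opening angle of the blue photometer lid (148 x 150 x 8 mm, 0.18 kg), rad: 0 shut, 1.047 is 60 degrees, 1.6 the stop. It hinges along its far edge and opens upward and back; a spring and its weight shut it from any angle when let go. Holding it at the grip takes about 1 to 3 N.
- lid_hinge (a point): point on the lid's hinge axis, in the middle of the case, 75.5 mm above the worktop; the axis is parallel to the photometer's own y.
- lid_grip (a point): point in the black upright grip on the lid's front edge; moves with the lid. The grip is 14 mm thick (along the photometer's y: pinch across this), 36 mm long front to back, 38 mm high above the lid's top, and its front two thirds overhang the lid's edge. The point is mid length and thickness, 15 mm below the grip's top; with the lid shut, 160 mm in front of and 28 mm above the hinge axis.
- timer: white kitchen-type timer, 64 x 66 x 19 mm, loose, origin at the centre of its underside, behind the work, before the drawers; leave alone
- strip_vial: white vial with a teal cap, 37 mm wide, 66 mm high, loose, origin at the centre of its underside; leave alone
- bottle_e: small white bottle with an orange cap, 34 mm wide, 62 mm high, loose, origin at the centre of its underside; leave alone
There are look-alikes about, which are no part of the job. There is more than one size of the tile; the one meant has the size given above.

How it is judged (in metres and radians):
On the way, in this order (a step that is already met when the one before it is completed fails the run):
1. the tile lies flat on the worktop, white face up, close to where it was, let go, with the lid still shut (angle between tile's own z axis and vertical above 3.02 rad and height (world z) of tile between 0.008 and 0.018 m and linear speed of tile below 0.02 m/s and distance of tile from where it was at the start of the episode below 0.15 m and contact force between the fingers and tile below 0.05 N and value of joint reader_lid below 0.15 rad), for 0.2 s.
2. the lid is held at about 60 degrees (value of joint reader_lid between 0.96 and 1.135 rad and contact force between the fingers and reader_lid above 0.5 N), for 0.3 s.
At the end, for the whole second after the job is handed in: the lid is held still by the fingers at 60 degrees open, within 5 degrees, with nothing else propping it; the tile lies flat and at rest on the worktop, white face up, within 15 cm of where it was and not touched by the fingers; timer, vial and bottle within 3 cm of where they stood (all of step 2 and velocity of joint reader_lid between -0.1 and 0.1 rad/s and contact force between each of reader_lid, the fingers and tile below 0.05 N and contact force between reader_lid and timer below 0.05 N and contact force between reader_lid and strip_vial below 0.05 N and contact force between reader_lid and bottle_e below 0.05 N and angle between tile's own z axis and vertical above 3.02 rad and height (world z) of tile between 0.008 and 0.018 m and linear speed of tile below 0.02 m/s and distance of tile from where it was at the start of the episode below 0.15 m); the arm keeps its last pose, push and grip.
It fails at once if the timer is pushed more than 3 cm away or knocked over (distance of timer from where it was at the start of the episode above 0.03 m or angle between timer's own z axis and vertical above 0.5 rad).
It fails at once if the teal-capped vial is pushed more than 3 cm away or knocked over (distance of strip_vial from where it was at the start of the episode above 0.03 m or angle between strip_vial's own z axis and vertical above 0.5 rad).
It fails at once if the orange-capped bottle is pushed more than 3 cm away or knocked over (distance of bottle_e from where it was at the start of the episode above 0.03 m or angle between bottle_e's own z axis and vertical above 0.5 rad).
It also fails if it takes over 69 s, if anything falls off the work surface, if the arm or the gripper's body presses on something with over 40 N, if the wrist force passes 120 N, or if a joint passes its speed limit or range.

## Working session

There is one attempt and no reset: what is moved stays moved. The work goes in short steps, Python scripts to look and compute and a tool call to move; the robot and the scene stay as the last step left them, time stands still between calls to the robot, and variables do not carry over. Pictures are saved under pics/ and viewed, and the job is handed in when it is done.

Besides the shell and the picture viewer there is one more tool, called as name(argument=value, ...) on one line, values as JSON. drive_tool: Moves the arm, as the interface text tells. Its arguments: {"type":"object","properties":{"steps":{"type":"array","items":{"type":"object","properties":{"dx":{"type":"number"},"dy":{"type":"number"},"dz":{"type":"number"},"rx":{"type":"number"},"ry":{"type":"number"},"rz":{"type":"number"}}}},"gripper":{"type":"number"},"force":{"type":"number"}},"required":["steps"]}

```bash
mkdir -p pics; ls; python3 - <<'E'
from plant import r
import cv2
print(r.read_state())
for n in("side","top"):
    cv2.imwrite(f"pics/{n}0.png",r.read_camera(n)); print(n,r.calibration(n))
E
```

```text
pics
{'time': 0.0, 'joint_pos': array([ 7.29430642e+01,  1.51671045e+01,  9.19808144e+01,  3.40606149e-04,
        7.29780999e+01, -2.11260698e+00]), 'dq': array([ 0.00995622,  0.05447328,  0.08660184,  0.02202465,  0.03174974,
       -0.01923084]), 'tau': array([ 1.65468853e-03, -5.02110636e+01, -3.56884181e+01,  7.27234036e-02,
        2.95121048e-02, -1.66853515e-04]), 'tool_pos': array([173.84146432, 651.49173062, 237.41631698]), 'orientation': array([-1.79874079e+02, -4.97074310e-03,  1.65055566e+02]), 'force': array([-0.21983391,  0.08369677,  0.2939237 ]), 'torque': array([-0.02788597, -0.02770971,  0.00931875]), 'grip_width': 0.9971338480447158}
side {'vertical_fov': 43.526357695513205, 'cx': 254.629763074462, 'cy': 189.40936140065259, 'R': array([[-0.96831759, -0.24930852, -0.01436314],
       [-0.21482377,  0.86094405, -0.46111397],
       [ 0.1273255 , -0.44341923, -0.88722466]]), 't': array([ 556.64750023,  202.55700137, 1613.76566454])}
top {'vertical_fov': 56.69093409428602, 'cx': 260.2615631144722, 'cy': 193.4235653052549, 'R': array([[ 1.20169893e-01, -9.92753121e-01, -6.62186775e-04],
       [-9.68681440e-01, -1.17110038e-01, -2.18955489e-01],
       [ 2.17291196e-01,  2.69533057e-02, -9.75734623e-01]]), 't': array([-103.10934179,  576.54196024,  892.37446662])}
```

View pics/side0.png

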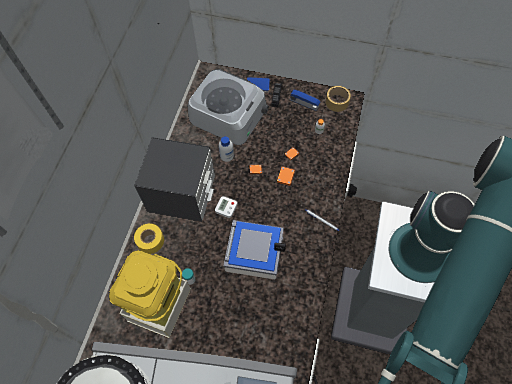

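View pics/top0.png

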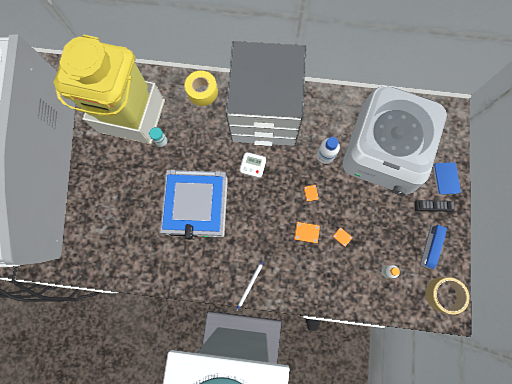

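```bash
cat > h.py <<'E'
from plant import r
import numpy as np, cv2
def cam(n):
    c=r.calibration(n); f=192/np.tan(np.radians(c["vertical_fov"]/2)); return c,f
def ray(n,u,v):
    c,f=cam(n); R=np.array(c["R"]);t=np.array(c["t"])
    d=R.T@np.array([(u-c["cx"])/f,(v-c["cy"])/f,1]); return -R.T@t,d/np.linalg.norm(d)
def plane(n,u,v,z):
    o,d=ray(n,u,v); return o+d*(z-o[2])/d[2]
def tri(a,b):
    o1,d1=ray("top",*a);o2,d2=ray("side",*b)
    s=np.linalg.lstsq(np.c_[d1,-d2],o2-o1,rcond=None)[0]
    p,q=o1+d1*s[0],o2+d2*s[1]; return (p+q)/2,np.linalg.norm(p-q)
def proj(n,X):
    c,f=cam(n); p=np.array(c["R"])@np.array(X)+c["t"]; return np.array([c["cx"]+f*p[0]/p[2],c["cy"]+f*p[1]/p[2]])
E
python3 - <<'E'
from h import *
for n in("top","side"):
    im=cv2.imread(f"pics/{n}0.png"); hsv=cv2.cvtColor(im,cv2.COLOR_BGR2HSV)
    m=cv2.inRange(hsv,(5,150,120),(20,255,255))
    for c in cv2.findContours(m,0,2)[0]:
        if cv2.contourArea(c)<15: continue
        P=np.array([plane(n,u,v,12)[:2] for u,v in c[:,0]],np.float32)
        x=cv2.minAreaRect(P); print(n,cv2.boundingRect(c),np.round(x[0]),np.round(x[1]),round(x[2],1))
    m=cv2.inRange(hsv,(100,120,80),(125,255,255))
    for c in cv2.findContours(m,0,2)[0]:
        if cv2.contourArea(c)<500: continue
        P=np.array([plane(n,u,v,79)[:2] for u,v in c[:,0]],np.float32)
        x=cv2.minAreaRect(P); print(n,"blue",cv2.boundingRect(c),np.round(x[0]),np.round(x[1]),round(x[2],1))
im=cv2.imread("pics/top0.png"); a=cv2.resize(im[175:255,280:370],None,fx=6,fy=6,interpolation=2)
cv2.imwrite("pics/c1.png",a)
a=cv2.resize(im[160:250,150:240],None,fx=6,fy=6,interpolation=2)
cv2.imwrite("pics/c2.png",a)
im=cv2.imread("pics/side0.png")
a=cv2.resize(im[210:285,215:300],None,fx=6,fy=6,interpolation=2)
cv2.imwrite("pics/c3.png",a)
E
```

```text
top (390, 268, 10, 7) [ 427. -418.] [16. 24.] 6.9
top (333, 227, 19, 20) [ 502. -271.] [45. 36.] 55.2
top (294, 222, 26, 21) [ 503. -172.] [65. 50.] 87.4
top (304, 185, 15, 17) [ 616. -174.] [44. 35.] 16.4
top blue (162, 175, 61, 57) [537. 140.] [147. 149.] 4.8
top blue (434, 163, 27, 31) [ 684. -523.] [85. 58.] 9.9
side (277, 167, 18, 17) [ 502. -164.] [63. 50.] 87.0
side (250, 165, 12, 9) [ 613. -162.] [40. 34.] 14.0
side (285, 148, 14, 12) [ 501. -261.] [43. 35.] 53.7
side (318, 119, 6, 5) [ 424. -430.] [20. 17.] 62.7
side blue (228, 221, 53, 50) [536. 149.] [147. 149.] 4.7
```

View pics/c1.png

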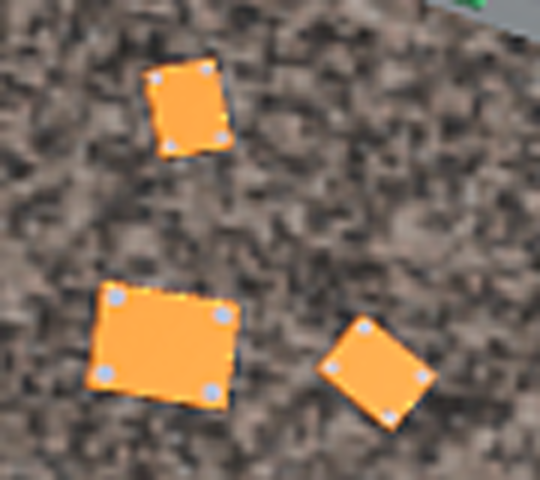

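View pics/c2.png

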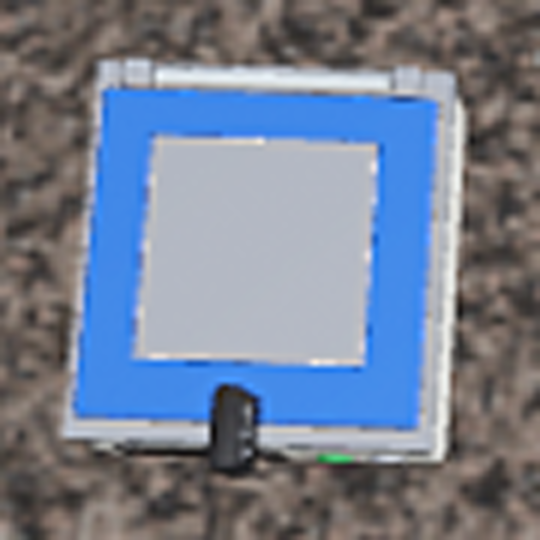

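View pics/c3.png

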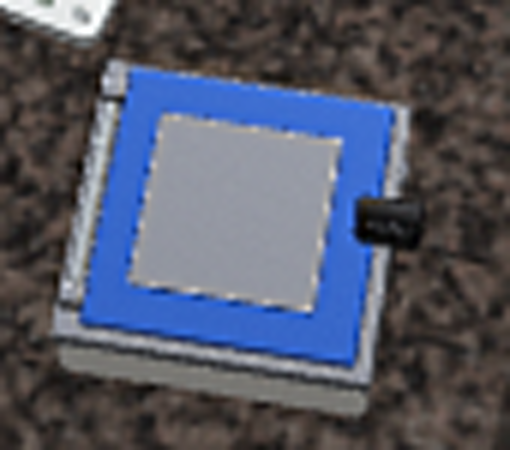

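The tile is the orange one at top pixel (307,232), measured at 65×50 mm. The other two, at (311,192) and (343,237), measure about 44×35 and don't match the given size. The crop shows four dots on all three. The photometer is at (192,203) with its black grip at (189,231). I'll move above the tile next and use the gripper to check the calibration.

drive_tool(steps=[{"dx": -0.035,"dy": -0.021},{"dx": -0.035,"dy": -0.021},{"dx": -0.035,"dy": -0.021},{"dx": -0.035,"dy": -0.021},{"dx": -0.035,"dy": -0.021},{"dx": -0.035,"dy": -0.021},{"dx": -0.035,"dy": -0.021},{"dx": -0.035,"dy": -0.021},{"dx": -0.035,"dy": -0.021},{"dx": -0.035,"dy": -0.021}], gripper=1)

```text
invalid input at $.steps[0]: expected keys dx, dy, dz, rx, ry, rz
```

```bash
cat >> h.py <<'E'
import json
def log():
    s=r.read_state(); open("log.txt","a").write(json.dumps([list(map(float,s[k])) for k in("joint_pos","tool_pos","orientation")])+"\n")
    print("t",round(s["time"],2),"q",np.round(s["joint_pos"],1),"p",np.round(s["tool_pos"],1),"o",np.round(s["orientation"],1),"F",np.round(s["force"],1),"g",round(s["grip_width"],3)); return s
E
python3 -c "
from h import *
log()"
```

```text
t 0.1 q [72.9 15.2 92.  -0.  73.  -2.1] p [173.9 651.5 237.5] o [-179.9   -0.   165.1] F [ 0.1  0.1 -0.5] g 1.001
```

drive_tool(steps=[{"dx": -0.035,"dy": -0.021,"dz": 0,"rx": 0,"ry": 0,"rz": 0},{"dx": -0.035,"dy": -0.021,"dz": 0,"rx": 0,"ry": 0,"rz": 0},{"dx": -0.035,"dy": -0.021,"dz": 0,"rx": 0,"ry": 0,"rz": 0},{"dx": -0.035,"dy": -0.021,"dz": 0,"rx": 0,"ry": 0,"rz": 0},{"dx": -0.035,"dy": -0.021,"dz": 0,"rx": 0,"ry": 0,"rz": 0},{"dx": -0.035,"dy": -0.021,"dz": 0,"rx": 0,"ry": 0,"rz": 0},{"dx": -0.035,"dy": -0.021,"dz": 0,"rx": 0,"ry": 0,"rz": 0},{"dx": -0.035,"dy": -0.021,"dz": 0,"rx": 0,"ry": 0,"rz": 0},{"dx": -0.035,"dy": -0.021,"dz": 0,"rx": 0,"ry": 0,"rz": 0},{"dx": -0.035,"dy": -0.021,"dz": 0,"rx": 0,"ry": 0,"rz": 0}], gripper=1)

```text
time: 0.93
tool_pos: [457.5, 354.9, 230.5]
orientation: [-179.5, -0.3, 165.9]
force: [0.6, 0.6, 0.1]
grip_width: 1.001
```

```bash
python3 -c "
from h import *
log()"
```

```text
t 0.93 q [ 35.4   5.5 104.1  -0.   71.  -40.6] p [457.5 354.9 230.5] o [-179.5   -0.3  165.9] F [0.6 0.6 0.1] g 1.001
```

drive_tool(steps=[{"dx": -0.013,"dy": -0.039,"dz": -0.001,"rx": 0,"ry": 0,"rz": 0},{"dx": -0.013,"dy": -0.039,"dz": -0.001,"rx": 0,"ry": 0,"rz": 0},{"dx": -0.013,"dy": -0.039,"dz": -0.001,"rx": 0,"ry": 0,"rz": 0},{"dx": -0.013,"dy": -0.039,"dz": -0.001,"rx": 0,"ry": 0,"rz": 0},{"dx": -0.013,"dy": -0.039,"dz": -0.001,"rx": 0,"ry": 0,"rz": 0},{"dx": -0.013,"dy": -0.039,"dz": -0.001,"rx": 0,"ry": 0,"rz": 0},{"dx": -0.013,"dy": -0.039,"dz": -0.001,"rx": 0,"ry": 0,"rz": 0},{"dx": -0.013,"dy": -0.039,"dz": -0.001,"rx": 0,"ry": 0,"rz": 0},{"dx": -0.013,"dy": -0.039,"dz": -0.001,"rx": 0,"ry": 0,"rz": 0},{"dx": -0.013,"dy": -0.039,"dz": -0.001,"rx": 0,"ry": 0,"rz": 0}])

```text
time: 1.77
tool_pos: [488.0, -60.3, 238.6]
orientation: [-179.4, -0.5, 165.9]
force: [1.1, 0.2, -0.7]
grip_width: 1.001
```

```bash
python3 -c "
from h import *
log()"
```

```text
t 1.77 q [ -9.6  -4.6 113.4  -0.6  71.8 -85.3] p [488.  -60.3 238.6] o [-179.4   -0.5  165.9] F [ 1.1  0.2 -0.7] g 1.001
```

drive_tool(steps=[{"dx": -0.011,"dy": -0.035,"dz": 0,"rx": 0,"ry": 0,"rz": -5},{"dx": -0.011,"dy": -0.035,"dz": 0,"rx": 0,"ry": 0,"rz": -5},{"dx": -0.006,"dy": -0.02,"dz": 0,"rx": 0,"ry": 0,"rz": -1},{"dx": 0,"dy": 0,"dz": 0.04,"rx": 0,"ry": 0,"rz": 0},{"dx": 0,"dy": 0,"dz": 0.03,"rx": 0,"ry": 0,"rz": 0},{"dx": 0,"dy": 0,"dz": 0,"rx": 0,"ry": 0,"rz": 0}])

```text
time: 2.27
tool_pos: [499.6, -170.0, 169.3]
orientation: [-179.2, -0.2, 176.8]
force: [-0.8, 0.1, -0.5]
grip_width: 1.0
```

```bash
python3 -c "
from h import *
log()
for n in('side','top'): cv2.imwrite(f'pics/{n}1.png',r.read_camera(n))"
```

```text
t 2.27 q [ -21.     2.4  114.1   -0.9   63.5 -107.4] p [ 499.6 -170.   169.3] o [-179.2   -0.2  176.8] F [-0.8  0.1 -0.5] g 1.0
```

View pics/side1.png

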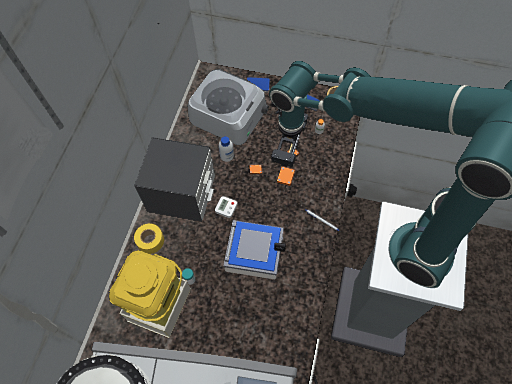

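View pics/top1.png

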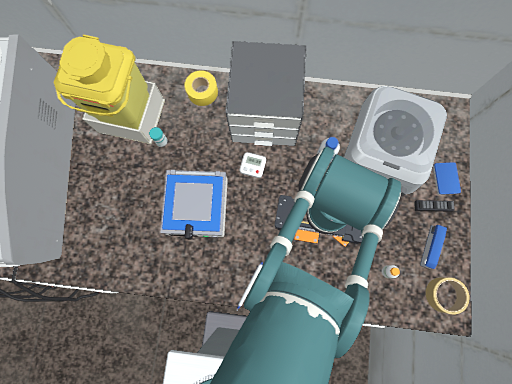

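```bash
python3 - <<'E'
from h import *
im=cv2.imread("pics/side1.png")
a=cv2.resize(im[100:200,235:345],None,fx=6,fy=6,interpolation=2)
s=r.read_state(); p=proj("side",s["tool_pos"]); print(p)
for X in ([503,-172,12],[502,-164,12]): print(X,proj("top",X),proj("side",X))
cv2.circle(a,tuple(int(k) for k in ((p-[235,100])*6)),4,(255,0,255),1)
# TCP +-44 along tool y, at fingers tips
from scipy.spatial.transform import Rotation as Ro
R=Ro.from_euler("xyz",s["orientation"],degrees=True).as_matrix()
for d in(-44,44):
  q=proj("side",s["tool_pos"]+R[:,1]*d); cv2.circle(a,tuple(int(k) for k in ((q-[235,100])*6)),4,(0,255,255),1)
cv2.imwrite("pics/c4.png",a)
L=[json.loads(l) for l in open("log.txt")]
rows=[]
for q,p,o in L:
  q=np.radians(q); s=np.sin;c=np.cos
  print(np.hypot(p[0],p[1]),p[2],np.degrees(q[1:3]), np.degrees(np.arctan2(p[1],p[0])-q[0]))
# unknown: e,a,b (r = e+a s2+b s23 + k c23 ; z = h + a c2 + b c23 - k s23) with d lumped in h
A=[];B=[]
for q,p,o in L:
  q2,q3=np.radians(q[1]),np.radians(q[1]+q[2]); 
  A+=[[1,0,s(q2),s(q3)],[0,1,c(q2),c(q3)]];B+=[np.hypot(p[0],p[1]),p[2]]
x,res,rk,_=np.linalg.lstsq(np.array(A),np.array(B),rcond=None);print(x,res,rk,np.array(A)@x-B)
E
```

```text
[287.90784578 149.86104459]
[503, -172, 12] [306.52540794 232.00418568] [285.60594021 173.10230209]
[502, -164, 12] [303.61337026 232.01573764] [285.38770318 175.03120646]
674.3499582030825 237.50159775169624 [15.16520117 91.97413885] 2.1152524966655717
578.9653173883959 230.51116882980838 [  5.46132795 104.08022591] 2.440408431758776
491.7543150168497 238.589057856469 [ -4.62004605 113.36781901] 2.522173843620161
527.7435958340666 169.3207722989029 [  2.37723351 114.11236667] 2.184332985269697
[  2.75870303 -97.39204289 517.79846242 560.77509949] [5.56763493] 4 [-0.26203111 -0.38568855  1.54825283 -0.02911149  0.31877603 -0.09969865
 -1.60499775  0.5144987 ]
```

View pics/c4.png

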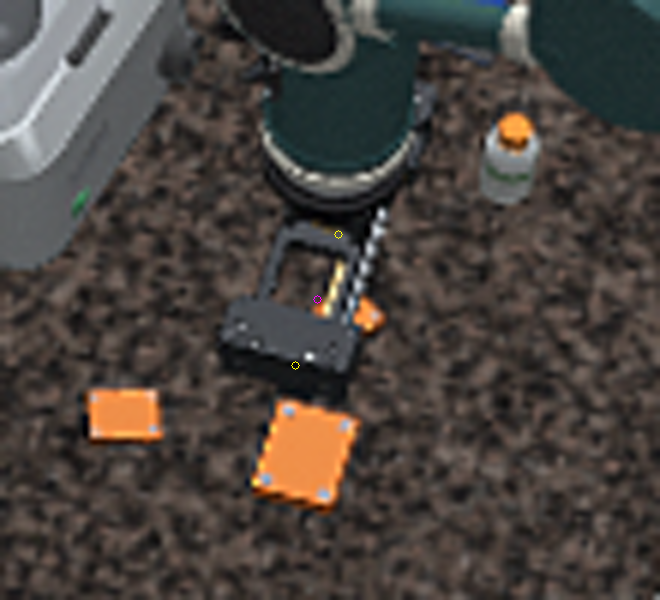

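```bash
python3 - <<'E'
from h import *
# approx features: (top px, side px)
for n,a,b in [("bluecap bottle",(331,144),(225,141)),("timer",(254,165),(226,206)),("teal",(157,135),(187,273)),("drawers front-left top",(228,112),(213,152)),("grip top",(189,231),(281,246))]:
    p,e=tri(a,b); print(n,p.round(),round(e,1))
for n,z in((("top"),0),):
  for px in [(229,143),(296,145),(346,178),(412,192),(363,130),(325,162),(393,278)]: print(px,plane(n,*px,0).round()[:2])
E
```

```text
bluecap bottle [ 737. -207.   87.] 2.3
timer [682.  -2.  -9.] 3.4
teal [725. 281.  42.] 2.4
drawers front-left top [669.  32. 396.] 26.2
grip top [456. 135.  91.] 7.5
(229, 143) [740.  79.]
(296, 145) [ 758. -119.]
(346, 178) [ 674. -273.]
(412, 192) [ 655. -464.]
(363, 130) [ 829. -313.]
(325, 162) [ 715. -208.]
(393, 278) [ 408. -419.]
```

drive_tool(steps=[{"dx": 0,"dy": 0,"dz": 0,"rx": 0,"ry": -5,"rz": 0},{"dx": 0,"dy": 0,"dz": 0,"rx": 0,"ry": -5,"rz": 0}])

```text
time: 2.53
tool_pos: [506.8, -170.1, 177.0]
orientation: [-179.1, 10.5, 177.2]
force: [0.4, -0.3, -0.5]
grip_width: 0.996
```

```bash
python3 -c "
from h import *
from scipy.spatial.transform import Rotation as Ro
s=log(); print(Ro.from_euler('xyz',s['orientation'],degrees=True).as_matrix().round(3))"
```

```text
t 2.53 q [ -23.    -3.8  120.     3.4   53.7 -111.8] p [ 506.8 -170.1  177. ] o [-179.1   10.5  177.2] F [ 0.4 -0.3 -0.5] g 0.996
[[-0.982  0.052  0.181]
 [ 0.048  0.999 -0.025]
 [-0.182 -0.016 -0.983]]
```

drive_tool(steps=[{"dx": 0,"dy": 0,"dz": 0,"rx": 0,"ry": 5,"rz": 0},{"dx": 0,"dy": 0,"dz": 0,"rx": 0,"ry": 5,"rz": 0},{"dx": 0,"dy": 0,"dz": 0,"rx": 0,"ry": 0,"rz": 7},{"dx": 0,"dy": 0,"dz": 0,"rx": 0,"ry": 0,"rz": 7},{"dx": 0,"dy": 0,"dz": 0,"rx": 0,"ry": 0,"rz": 7},{"dx": 0,"dy": 0,"dz": 0,"rx": 0,"ry": 0,"rz": 7},{"dx": 0,"dy": 0,"dz": 0,"rx": 0,"ry": 0,"rz": 7},{"dx": 0,"dy": 0,"dz": 0,"rx": 0,"ry": 0,"rz": 7},{"dx": 0,"dy": 0,"dz": 0,"rx": 0,"ry": 0,"rz": 7},{"dx": 0,"dy": 0,"dz": 0,"rx": 0,"ry": 0,"rz": 7}])

```text
time: 3.37
tool_pos: [506.3, -162.3, 195.4]
orientation: [179.6, 1.6, 119.8]
force: [-0.6, 0.0, -0.2]
grip_width: 1.003
```

drive_tool(steps=[{"dx": 0,"dy": 0,"dz": 0,"rx": 0,"ry": 0,"rz": 7},{"dx": 0,"dy": 0,"dz": 0,"rx": 0,"ry": 0,"rz": 7},{"dx": 0,"dy": 0,"dz": 0,"rx": 0,"ry": 0,"rz": 7},{"dx": 0,"dy": 0,"dz": 0,"rx": 0,"ry": 0,"rz": 7},{"dx": 0,"dy": 0,"dz": 0,"rx": 0,"ry": 0,"rz": 5},{"dx": 0,"dy": 0,"dz": 0,"rx": 0,"ry": 0,"rz": 0}])

```text
time: 3.87
tool_pos: [513.9, -159.6, 212.7]
orientation: [177.6, 1.4, 85.8]
force: [0.5, 0.4, -0.3]
grip_width: 1.003
```

```bash
cat >> h.py <<'E'
from scipy.spatial.transform import Rotation as Ro
def to(target,Rt=None):
    s=log(); R=Ro.from_euler('xyz',s['orientation'],degrees=True).as_matrix(); print(R.round(3))
    print("tool shift mm",(R.T@(np.array(target)-s['tool_pos'])).round(1))
    if Rt is not None: print("rotvec",np.degrees(Ro.from_matrix(R.T@Rt).as_rotvec()).round(1))
E
python3 -c "
from h import *
to([500,-155,60])"
```

```text
t 3.87 q [-19.5  -0.4 112.2  -0.8  65.5 -15. ] p [ 513.9 -159.6  212.7] o [177.6   1.4  85.8] F [ 0.5  0.4 -0.3] g 1.003
[[ 0.074  0.996  0.041]
 [ 0.997 -0.073 -0.027]
 [-0.024  0.042 -0.999]]
tool shift mm [  7.3 -20.6 151.8]
```

drive_tool(steps=[{"dx": 0.003,"dy": -0.007,"dz": 0.02,"rx": 0,"ry": -6,"rz": 0},{"dx": 0.003,"dy": -0.007,"dz": 0.03,"rx": 0,"ry": -6,"rz": 0},{"dx": 0,"dy": -0.007,"dz": 0.03,"rx": 0,"ry": -6,"rz": 0},{"dx": 0,"dy": 0,"dz": 0,"rx": 0,"ry": 0,"rz": 0}])

```text
time: 4.2
tool_pos: [504.8, -166.9, 144.0]
orientation: [176.0, 20.3, 84.9]
force: [-0.9, 0.9, -0.7]
grip_width: 1.001
```

```bash
python3 -c "
from h import *
to([502,-155,60])
cv2.imwrite('pics/side2.png',r.read_camera('side'))"
```

```text
t 4.2 q [ -8.4   1.6 120.4 -24.6  55.1   9.6] p [ 504.8 -166.9  144. ] o [176.   20.3  84.9] F [-0.9  0.9 -0.7] g 1.001
[[ 0.083  0.996  0.039]
 [ 0.934 -0.064 -0.35 ]
 [-0.346  0.065 -0.936]]
tool shift mm [40.  -9.  74.3]
```

View pics/side2.png

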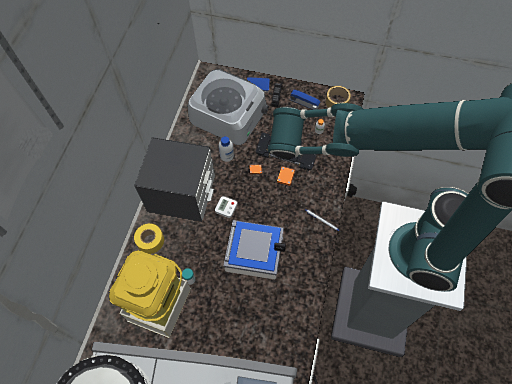

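drive_tool(steps=[{"dx": 0.016,"dy": -0.003,"dz": 0.03,"rx": 4,"ry": 0,"rz": -2},{"dx": 0.016,"dy": -0.001,"dz": 0.03,"rx": 0,"ry": 0,"rz": 0},{"dx": 0.012,"dy": 0,"dz": 0.02,"rx": 0,"ry": 0,"rz": 0},{"dx": 0,"dy": 0,"dz": 0,"rx": 0,"ry": 0,"rz": 0}])

```text
time: 4.58
tool_pos: [519.1, -152.8, 69.3]
orientation: [179.5, 19.7, 87.2]
force: [-0.9, -0.6, -0.3]
grip_width: 1.004
```

```bash
python3 -c "
from h import *
to([502,-155,5])
for n in('side','top'):cv2.imwrite(f'pics/{n}3.png',r.read_camera(n))
a=cv2.imread('pics/side3.png');cv2.imwrite('pics/c5.png',cv2.resize(a[110:210,235:345],None,fx=6,fy=6,interpolation=2))
"
```

```text
t 4.58 q [ -6.9  10.2 120.  -25.6  50.8  12.4] p [ 519.1 -152.8   69.3] o [179.5  19.7  87.2] F [-0.9 -0.6 -0.3] g 1.004
[[ 0.046  0.999 -0.007]
 [ 0.94  -0.046 -0.337]
 [-0.337  0.009 -0.942]]
tool shift mm [ 18.8 -17.5  61.4]
```

View pics/c5.png

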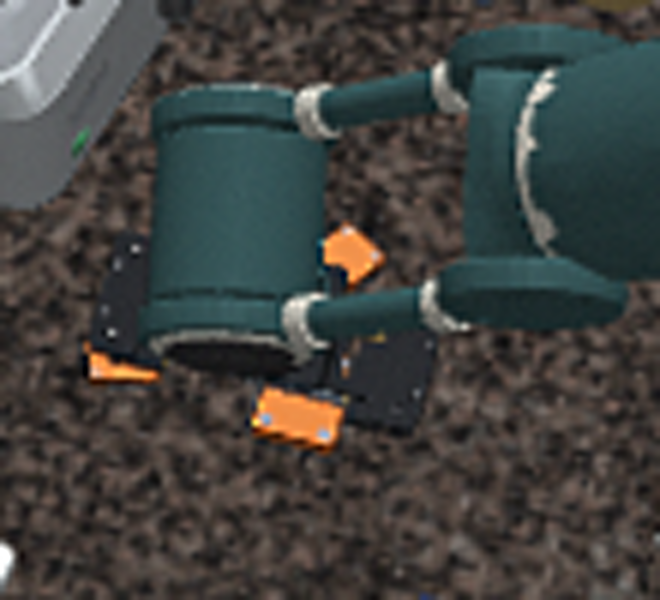

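View pics/top3.png

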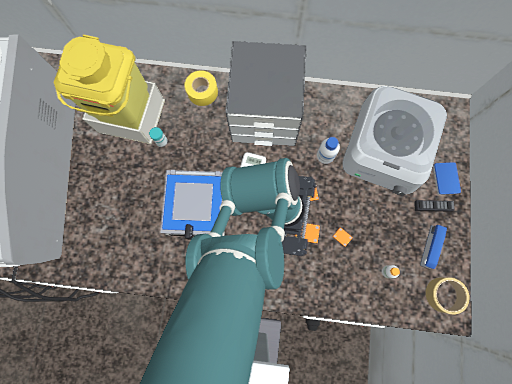

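drive_tool(steps=[{"dx": 0.007,"dy": -0.009,"dz": 0.02,"rx": 0,"ry": 0,"rz": 0},{"dx": 0.006,"dy": -0.008,"dz": 0.018,"rx": 0,"ry": 0,"rz": 0},{"dx": 0,"dy": 0,"dz": 0,"rx": 0,"ry": 0,"rz": 0}])

```text
time: 4.93
tool_pos: [514.2, -156.9, 43.0]
orientation: [178.1, 19.8, 86.6]
force: [-0.6, -0.0, -0.2]
grip_width: 0.998
```

```bash
python3 -c "
from h import *
to([502,-155,5])
for n in('side',):cv2.imwrite(f'pics/{n}3.png',r.read_camera(n))
a=cv2.imread('pics/side3.png');cv2.imwrite('pics/c6.png',cv2.resize(a[110:210,235:345],None,fx=6,fy=6,interpolation=2))
"
```

```text
t 4.93 q [ -7.4  11.4 122.1 -27.6  46.4  14.8] p [ 514.2 -156.9   43. ] o [178.1  19.8  86.6] F [-0.6 -0.  -0.2] g 0.998
[[ 0.055  0.998  0.014]
 [ 0.939 -0.047 -0.34 ]
 [-0.339  0.032 -0.94 ]]
tool shift mm [ 13.9 -13.5  34.9]
```

View pics/c6.png

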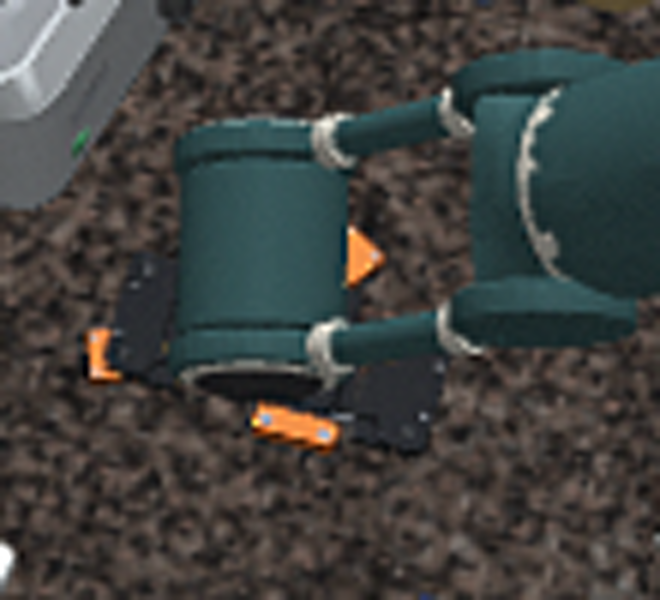

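drive_tool(steps=[{"dx": 0.004,"dy": -0.01,"dz": 0.005,"rx": 1,"ry": 0,"rz": -1},{"dx": 0.004,"dy": -0.008,"dz": 0.015,"rx": 0,"ry": 0,"rz": 0},{"dx": 0.004,"dy": 0,"dz": 0.01,"rx": 0,"ry": 0,"rz": 0},{"dx": 0,"dy": 0,"dz": 0,"rx": 0,"ry": 0,"rz": 0}])

```text
time: 5.32
tool_pos: [506.9, -157.5, 21.5]
orientation: [178.4, 19.9, 87.5]
force: [-0.1, -0.2, 0.1]
grip_width: 0.996
```

```bash
python3 -c "
from h import *
to([502,-155,5])
"
```

```text
t 5.32 q [ -7.5  12.8 123.5 -29.   44.1  15.8] p [ 506.9 -157.5   21.5] o [178.4  19.9  87.5] F [-0.1 -0.2  0.1] g 0.996
[[ 0.042  0.999  0.013]
 [ 0.939 -0.035 -0.342]
 [-0.341  0.026 -0.94 ]]
tool shift mm [ 7.8 -5.4 14.5]
```

drive_tool(steps=[{"dx": 0.005,"dy": -0.003,"dz": 0.009,"rx": 1,"ry": 0,"rz": 0},{"dx": 0.004,"dy": -0.002,"dz": 0.007,"rx": 0,"ry": 0,"rz": 0},{"dx": 0,"dy": 0,"dz": 0,"rx": 0,"ry": 0,"rz": 0}])

```text
time: 5.57
tool_pos: [504.9, -154.5, 4.5]
orientation: [179.3, 20.0, 87.4]
force: [-0.6, -0.4, 0.5]
grip_width: 0.998
```

```bash
python3 -c "
from h import *
to([502,-155,4])
"
```

```text
t 5.57 q [ -7.1  14.7 123.5 -29.6  43.4  17.3] p [ 504.9 -154.5    4.5] o [179.3  20.   87.4] F [-0.6 -0.4  0.5] g 0.998
[[ 0.043  0.999 -0.003]
 [ 0.939 -0.041 -0.342]
 [-0.341  0.012 -0.94 ]]
tool shift mm [-0.4 -2.9  0.7]
```

Now close the jaws.

drive_tool(steps=[{"dx": 0,"dy": 0,"dz": 0,"rx": 0,"ry": 0,"rz": 0},{"dx": 0,"dy": 0,"dz": 0,"rx": 0,"ry": 0,"rz": 0},{"dx": 0,"dy": 0,"dz": 0,"rx": 0,"ry": 0,"rz": 0},{"dx": 0,"dy": 0,"dz": 0,"rx": 0,"ry": 0,"rz": 0},{"dx": 0,"dy": 0,"dz": 0,"rx": 0,"ry": 0,"rz": 0},{"dx": 0,"dy": 0,"dz": 0,"rx": 0,"ry": 0,"rz": 0}], gripper=0, force=25)

```text
time: 6.07
tool_pos: [505.5, -154.1, 4.6]
orientation: [179.3, 20.0, 87.5]
force: [-0.5, -0.7, -0.1]
grip_width: 0.565
```

```bash
python3 -c "
from h import *
to([502,-155,4])
"
```

```text
t 6.07 q [ -7.1  14.8 123.4 -29.6  43.5  17.3] p [ 505.5 -154.1    4.6] o [179.3  20.   87.5] F [-0.5 -0.7 -0.1] g 0.565
[[ 0.041  0.999 -0.003]
 [ 0.939 -0.04  -0.342]
 [-0.342  0.011 -0.94 ]]
tool shift mm [-0.8 -3.5  0.9]
```

drive_tool(steps=[{"dx": -0.008,"dy": 0,"dz": -0.022,"rx": 0,"ry": 0,"rz": 0},{"dx": -0.012,"dy": 0,"dz": -0.033,"rx": 0,"ry": 0,"rz": 0},{"dx": -0.012,"dy": 0,"dz": -0.033,"rx": 0,"ry": 0,"rz": 0},{"dx": -0.012,"dy": 0,"dz": -0.033,"rx": 0,"ry": 0,"rz": 0},{"dx": -0.012,"dy": 0,"dz": -0.033,"rx": 0,"ry": 0,"rz": 0},{"dx": 0,"dy": 0,"dz": 0,"rx": 0,"ry": 0,"rz": 0}])

```text
time: 6.57
tool_pos: [499.9, -153.4, 171.2]
orientation: [179.9, 19.8, 87.7]
force: [1.3, -0.7, 0.2]
grip_width: 0.569
```

```bash
python3 -c "
from h import *
to([520,-140,200])
for n in('side','top'):cv2.imwrite(f'pics/{n}4.png',r.read_camera(n))
"
```

```text
t 6.57 q [ -7.1   1.  117.6 -22.6  61.5   6. ] p [ 499.9 -153.4  171.2] o [179.9  19.8  87.7] F [ 1.3 -0.7  0.2] g 0.569
[[ 0.038  0.999 -0.013]
 [ 0.94  -0.04  -0.339]
 [-0.339  0.001 -0.941]]
tool shift mm [  3.6  19.6 -31.8]
```

View pics/side4.png

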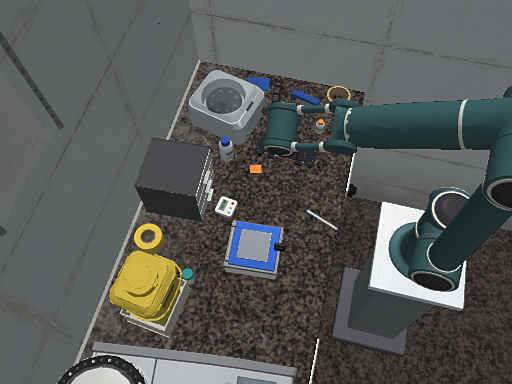

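drive_tool(steps=[{"dx": 0,"dy": 0.004,"dz": -0.01,"rx": 0,"ry": 7,"rz": 0},{"dx": 0,"dy": 0.004,"dz": -0.01,"rx": 0,"ry": 7,"rz": 0},{"dx": 0,"dy": 0.004,"dz": -0.005,"rx": 0,"ry": 7,"rz": 0},{"dx": 0,"dy": 0.004,"dz": 0,"rx": 0,"ry": 7,"rz": 0},{"dx": 0,"dy": 0.004,"dz": 0,"rx": 0,"ry": 7,"rz": 0},{"dx": 0,"dy": 0,"dz": 0,"rx": 0,"ry": 0,"rz": 0}])

```text
time: 7.17
tool_pos: [511.7, -140.8, 178.4]
orientation: [-178.8, -16.5, 87.8]
force: [0.3, -0.8, -1.7]
grip_width: 0.563
```

```bash
python3 -c "
from h import *
to([520,-130,200])
"
```

```text
t 7.17 q [-27.3   6.9 109.8  15.2  72.2 -31. ] p [ 511.7 -140.8  178.4] o [-178.8  -16.5   87.8] F [ 0.3 -0.8 -1.7] g 0.563
[[ 0.037  0.999 -0.009]
 [ 0.958 -0.033  0.285]
 [ 0.285 -0.02  -0.958]]
tool shift mm [ 16.9   7.5 -17.7]
```

drive_tool(steps=[{"dx": 0.005,"dy": 0.003,"dz": -0.005,"rx": 0,"ry": 7,"rz": 0},{"dx": 0.005,"dy": 0.003,"dz": -0.005,"rx": 0,"ry": 7,"rz": 0},{"dx": 0.005,"dy": 0.003,"dz": 0,"rx": 0,"ry": 7,"rz": 0},{"dx": 0.005,"dy": 0.003,"dz": 0,"rx": 0,"ry": 7,"rz": 0},{"dx": 0,"dy": 0,"dz": 0,"rx": 0,"ry": 0,"rz": 0}])

```text
time: 7.58
tool_pos: [519.1, -123.6, 187.0]
orientation: [-176.7, -45.3, 85.6]
force: [-0.3, -0.1, -1.4]
grip_width: 0.56
```

```bash
python3 -c "
from h import *
to([525,-110,200])
for n in('side','top'):cv2.imwrite(f'pics/{n}5.png',r.read_camera(n))
"
```

```text
t 7.58 q [-37.4  18.5 104.7  34.4  88.8 -45.2] p [ 519.1 -123.6  187. ] o [-176.7  -45.3   85.6] F [-0.3 -0.1 -1.4] g 0.56
[[ 0.054  0.999 -0.003]
 [ 0.701 -0.036  0.712]
 [ 0.711 -0.04  -0.702]]
tool shift mm [19.   4.9  0.6]
```

View pics/side5.png

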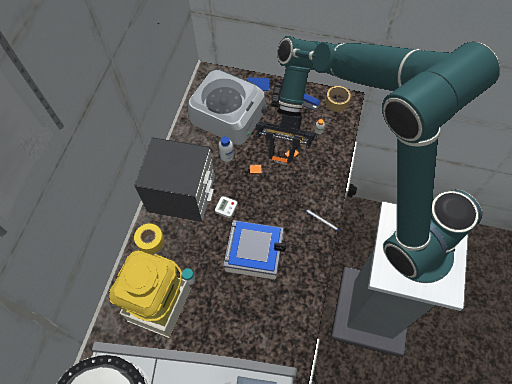

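View pics/top5.png

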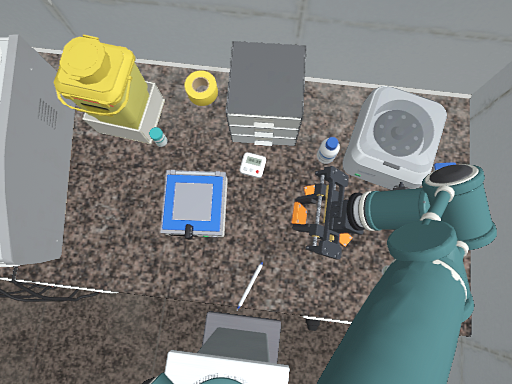

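```bash
cat >> h.py <<'E'
def Rtilt(adeg,tilt):
    a=np.radians(adeg);b=np.radians(tilt)
    y=np.array([np.cos(a),np.sin(a),0]);z=np.array([-np.sin(a)*np.sin(b),np.cos(a)*np.sin(b),-np.cos(b)])
    return np.c_[np.cross(y,z),y,z]
E
python3 -c "
from h import *
to([550,-80,190],Rtilt(-2.5,70))
"
```

```text
t 7.68 q [-37.2  18.2 104.7  34.2  88.7 -45.1] p [ 519.5 -122.8  189. ] o [-177.   -45.    85.9] F [-0.6  0.6 -0.4] g 0.564
[[ 0.05   0.999 -0.003]
 [ 0.706 -0.034  0.708]
 [ 0.707 -0.037 -0.706]]
tool shift mm [32.5 29.  29.5]
rotvec [-1.6 25.  -1.5]
```

drive_tool(steps=[{"dx": 0.007,"dy": 0.007,"dz": 0.005,"rx": -0.4,"ry": 6.2,"rz": -0.4},{"dx": 0.007,"dy": 0.007,"dz": 0.005,"rx": -0.4,"ry": 6.2,"rz": -0.4},{"dx": 0.007,"dy": 0.007,"dz": 0.008,"rx": -0.4,"ry": 6.2,"rz": -0.4},{"dx": 0.007,"dy": 0.007,"dz": 0.01,"rx": -0.4,"ry": 6.2,"rz": -0.4},{"dx": 0,"dy": 0,"dz": 0,"rx": 0,"ry": 0,"rz": 0}])

```text
time: 8.1
tool_pos: [549.2, -77.1, 198.0]
orientation: [179.8, -69.3, 88.4]
force: [-0.7, 0.2, -1.4]
grip_width: 0.565
```

```bash
python3 -c "
from h import *
to([550,-80,100],Rtilt(-2.5,70))
"
```

```text
t 8.1 q [-38.4  29.1 103.   49.8 100.2 -52.8] p [549.2 -77.1 198. ] o [179.8 -69.3  88.4] F [-0.7  0.2 -1.4] g 0.565
[[ 0.01   0.999  0.03 ]
 [ 0.353 -0.032  0.935]
 [ 0.936  0.001 -0.353]]
tool shift mm [-92.7   0.7  32. ]
rotvec [-0.6  0.7  0.3]
```

drive_tool(steps=[{"dx": -0.031,"dy": 0,"dz": 0.011,"rx": 0,"ry": 0.5,"rz": 0},{"dx": -0.031,"dy": 0,"dz": 0.011,"rx": 0,"ry": 0,"rz": 0},{"dx": -0.031,"dy": 0,"dz": 0.011,"rx": 0,"ry": 0,"rz": 0},{"dx": 0,"dy": 0,"dz": 0,"rx": 0,"ry": 0,"rz": 0}])

```text
time: 8.43
tool_pos: [549.4, -76.3, 98.6]
orientation: [179.7, -68.2, 89.3]
force: [-1.8, 0.8, -1.1]
grip_width: 0.561
```

```bash
python3 -c "
from h import *
to([550,-80,60],Rtilt(-2.5,70))
for n in('side','top'):cv2.imwrite(f'pics/{n}6.png',r.read_camera(n))
a=cv2.imread('pics/side6.png');cv2.imwrite('pics/c7.png',cv2.resize(a[60:210,210:360],None,fx=4,fy=4,interpolation=2))
"
```

```text
t 8.43 q [-37.9  37.  103.2  48.1  94.1 -59.2] p [549.4 -76.3  98.6] o [179.7 -68.2  89.3] F [-1.8  0.8 -1.1] g 0.561
[[ 0.004  1.     0.017]
 [ 0.371 -0.018  0.928]
 [ 0.928  0.002 -0.371]]
tool shift mm [-37.2   0.5  10.9]
rotvec [-1.4  1.8  0.7]
```

View pics/c7.png

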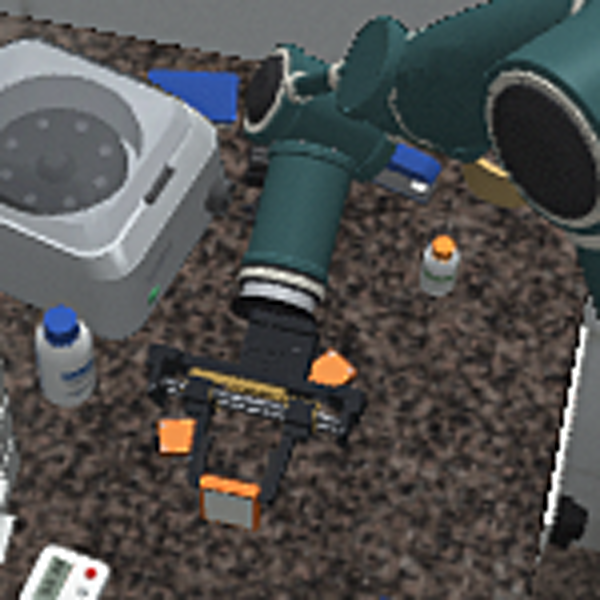

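View pics/top6.png

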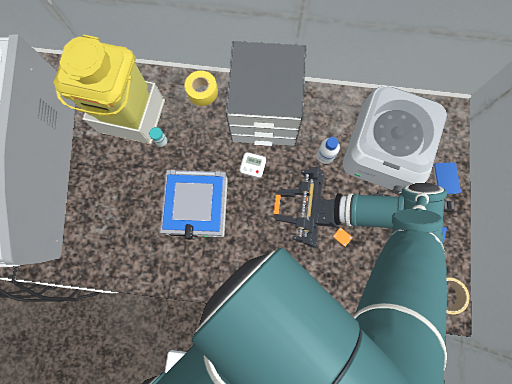

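drive_tool(steps=[{"dx": -0.02,"dy": 0,"dz": 0.005,"rx": -0.7,"ry": 1.5,"rz": 0.3},{"dx": -0.018,"dy": 0,"dz": 0.005,"rx": -0.7,"ry": 0.5,"rz": 0.3},{"dx": 0,"dy": 0,"dz": 0,"rx": 0,"ry": 0,"rz": 0}])

```text
time: 8.78
tool_pos: [556.6, -83.1, 73.4]
orientation: [176.5, -69.7, 90.8]
force: [0.1, 0.9, -1.0]
grip_width: 0.563
```

```bash
python3 -c "
from h import *
to([550,-80,46],Rtilt(-2.5,70))
"
```

```text
t 8.78 q [-38.7  40.3 102.4  49.6  93.3 -61.8] p [556.6 -83.1  73.4] o [176.5 -69.7  90.8] F [ 0.1  0.9 -1. ] g 0.563
[[-0.005  0.999  0.046]
 [ 0.348 -0.042  0.937]
 [ 0.938  0.021 -0.347]]
tool shift mm [-24.6  -7.3  12.1]
rotvec [0.3 0.3 1.2]
```

drive_tool(steps=[{"dx": -0.011,"dy": 0,"dz": 0.004,"rx": 0,"ry": 0.3,"rz": 1.2},{"dx": -0.008,"dy": 0,"dz": 0.003,"rx": 0,"ry": 0,"rz": 0},{"dx": 0,"dy": 0,"dz": 0,"rx": 0,"ry": 0,"rz": 0}])

```text
time: 9.03
tool_pos: [558.9, -84.5, 56.2]
orientation: [179.1, -69.7, 88.0]
force: [-0.0, 0.4, -1.7]
grip_width: 0.562
```

```bash
python3 -c "
from h import *
to([550,-80,46],Rtilt(-2.5,70))
for n in('side',):cv2.imwrite(f'pics/{n}7.png',r.read_camera(n))
a=cv2.imread('pics/side7.png');cv2.imwrite('pics/c8.png',cv2.resize(a[140:220,220:310],None,fx=6,fy=6,interpolation=2))
"
```

```text
t 9.03 q [-38.7  42.  101.8  49.6  92.5 -61.7] p [558.9 -84.5  56.2] o [179.1 -69.7  88. ] F [-0.   0.4 -1.7] g 0.562
[[ 0.012  0.999  0.048]
 [ 0.346 -0.049  0.937]
 [ 0.938  0.005 -0.347]]
tool shift mm [-8.1 -9.2  7.3]
rotvec [0.4 0.3 0.2]
```

View pics/c8.png

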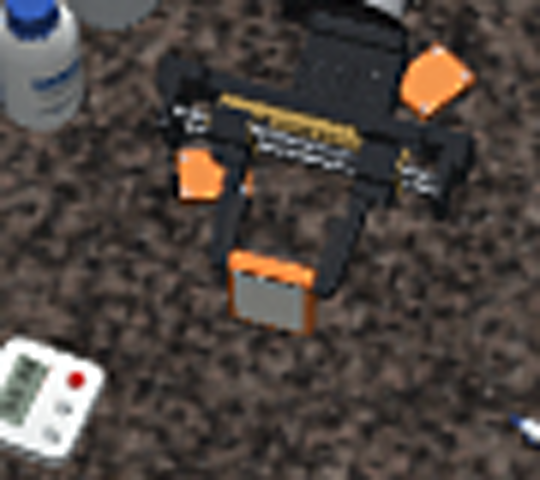

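drive_tool(steps=[{"dx": -0.004,"dy": -0.003,"dz": 0.0015,"rx": 0,"ry": 0,"rz": 0},{"dx": -0.004,"dy": -0.002,"dz": 0.0015,"rx": 0,"ry": 0,"rz": 0},{"dx": 0,"dy": 0,"dz": 0,"rx": 0,"ry": 0,"rz": 0}])

```text
time: 9.33
tool_pos: [555.1, -84.7, 50.4]
orientation: [178.4, -69.8, 88.7]
force: [-0.5, -0.2, -0.8]
grip_width: 0.561
```

```bash
python3 -c "
from h import *
to([550,-80,44],Rtilt(-2.5,70))
"
```

```text
t 9.33 q [-39.   42.4 102.2  49.5  92.2 -62.6] p [555.1 -84.7  50.4] o [178.4 -69.8  88.7] F [-0.5 -0.2 -0.8] g 0.561
[[ 0.008  0.999  0.049]
 [ 0.345 -0.049  0.937]
 [ 0.939  0.009 -0.345]]
tool shift mm [-4.4 -5.4  6.4]
rotvec [0.5 0.2 0.4]
```

drive_tool(steps=[{"dx": -0.003,"dy": -0.002,"dz": 0.001,"rx": 0,"ry": 0.2,"rz": 0.4},{"dx": -0.002,"dy": 0,"dz": 0.001,"rx": 0,"ry": 0,"rz": 0},{"dx": 0,"dy": 0,"dz": 0,"rx": 0,"ry": 0,"rz": 0}])

```text
time: 9.58
tool_pos: [555.0, -85.0, 50.6]
orientation: [178.5, -70.5, 88.4]
force: [-0.3, 0.2, -1.7]
grip_width: 0.562
```

```bash
python3 -c "
from h import *
to([550,-80,42],Rtilt(-2.5,70))
"
```

```text
t 9.58 q [-39.2  42.7 102.1  49.8  92.6 -62.7] p [555.  -85.   50.6] o [178.5 -70.5  88.4] F [-0.3  0.2 -1.7] g 0.562
[[ 0.009  0.999  0.053]
 [ 0.334 -0.053  0.941]
 [ 0.943  0.009 -0.334]]
tool shift mm [-6.5 -5.3  7.3]
rotvec [ 0.7 -0.5  0.3]
```

drive_tool(steps=[{"dx": -0.005,"dy": -0.001,"dz": 0.002,"rx": 0,"ry": -0.4,"rz": 0.3},{"dx": -0.004,"dy": 0,"dz": 0.0015,"rx": 0,"ry": 0,"rz": 0},{"dx": 0,"dy": 0,"dz": 0,"rx": 0,"ry": 0,"rz": 0}])

```text
time: 9.83
tool_pos: [554.4, -84.7, 50.4]
orientation: [178.5, -71.0, 88.5]
force: [0.0, 0.9, -1.6]
grip_width: 0.565
```

```bash
python3 -c "
from h import *
to([550,-80,42],Rtilt(-2.5,70))
for n in('side',):cv2.imwrite(f'pics/{n}8.png',r.read_camera(n))
a=cv2.imread('pics/side8.png');cv2.imwrite('pics/c9.png',cv2.resize(a[140:220,220:310],None,fx=6,fy=6,interpolation=2))
"
```

```text
t 9.83 q [-39.2  43.  102.   49.9  93.  -62.9] p [554.4 -84.7  50.4] o [178.5 -71.   88.5] F [ 0.   0.9 -1.6] g 0.565
[[ 0.009  0.999  0.052]
 [ 0.325 -0.052  0.944]
 [ 0.946  0.009 -0.325]]
tool shift mm [-6.4 -4.7  6.9]
rotvec [ 0.6 -1.   0.3]
```

View pics/c9.png

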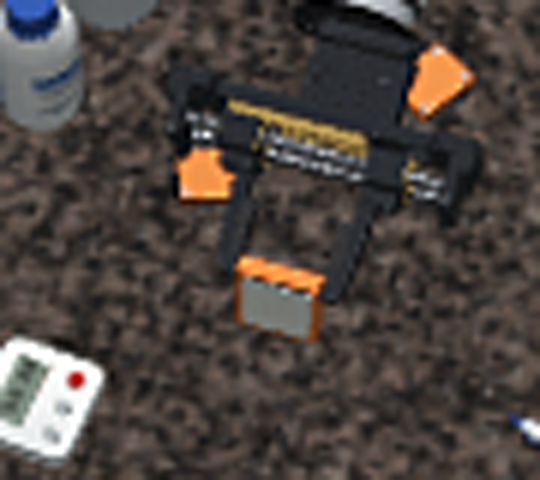

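```bash
python3 -c "
from h import *
for z in (0,6,64):
  for x in (529,579): 
    p=proj('side',[x,-80,z]); print(z,x,p.round(1),((p-[220,140])*6).round())
"
```

```text
0 529 [272.7 195. ] [316. 330.]
0 579 [259.1 192. ] [234. 312.]
6 529 [272.7 194.3] [316. 326.]
6 579 [259.1 191.2] [234. 307.]
64 529 [273.  186.7] [318. 280.]
64 579 [259.  183.6] [234. 261.]
```

drive_tool(steps=[{"dx": 0,"dy": 0,"dz": 0,"rx": 0,"ry": -0.5,"rz": 0},{"dx": 0,"dy": 0,"dz": 0,"rx": 0,"ry": 0,"rz": 0},{"dx": 0,"dy": 0,"dz": 0,"rx": 0,"ry": 0,"rz": 0},{"dx": 0,"dy": 0,"dz": 0,"rx": 0,"ry": 0,"rz": 0},{"dx": 0,"dy": 0,"dz": 0,"rx": 0,"ry": 0,"rz": 0}], gripper=0.95)

```text
time: 10.3
tool_pos: [554.0, -84.5, 48.0]
orientation: [178.9, -70.2, 88.0]
force: [0.1, -0.1, 0.7]
grip_width: 0.917
```

```bash
python3 -c "
from h import *
to([550,-80,120],Rtilt(-2.5,70))
for n in('side',):cv2.imwrite(f'pics/{n}9.png',r.read_camera(n))
a=cv2.imread('pics/side9.png');cv2.imwrite('pics/c10.png',cv2.resize(a[140:220,220:310],None,fx=6,fy=6,interpolation=2))
"
```

```text
t 10.3 q [-39.1  42.8 102.3  49.7  92.3 -62.7] p [554.  -84.5  48. ] o [178.9 -70.2  88. ] F [ 0.1 -0.1  0.7] g 0.917
[[ 0.012  0.999  0.052]
 [ 0.338 -0.053  0.94 ]
 [ 0.941  0.007 -0.338]]
tool shift mm [ 69.3  -3.7 -20.4]
rotvec [ 0.6 -0.2  0.2]
```

View pics/c10.png

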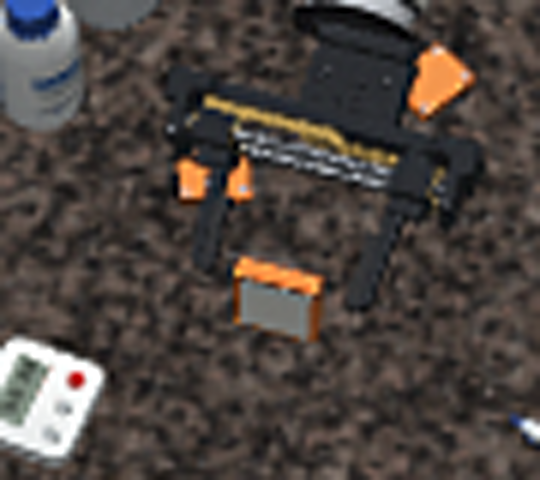

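drive_tool(steps=[{"dx": 0.03,"dy": 0,"dz": -0.011,"rx": 0,"ry": 0,"rz": 0},{"dx": 0.035,"dy": 0,"dz": -0.012,"rx": 0,"ry": 0,"rz": 0},{"dx": 0.035,"dy": 0,"dz": -0.012,"rx": 0,"ry": 0,"rz": 0},{"dx": 0.02,"dy": 0,"dz": 0,"rx": 0,"ry": -7,"rz": 0},{"dx": 0.02,"dy": 0,"dz": 0,"rx": 0,"ry": -7,"rz": 0},{"dx": 0.02,"dy": 0,"dz": 0,"rx": 0,"ry": -7,"rz": 0},{"dx": 0.02,"dy": 0,"dz": 0,"rx": 0,"ry": -7,"rz": 0},{"dx": 0.02,"dy": 0,"dz": 0,"rx": 0,"ry": -7,"rz": 0}])

```text
time: 11.02
tool_pos: [554.3, -31.6, 231.9]
orientation: [-179.1, -35.0, 85.7]
force: [1.0, -0.5, 0.5]
grip_width: 0.951
```

drive_tool(steps=[{"dx": 0,"dy": 0,"dz": 0,"rx": 0,"ry": -7,"rz": 0},{"dx": 0,"dy": 0,"dz": 0,"rx": 0,"ry": -7,"rz": 0},{"dx": 0,"dy": 0,"dz": 0,"rx": 0,"ry": -7,"rz": 0},{"dx": 0,"dy": 0,"dz": 0,"rx": 0,"ry": -7,"rz": 0},{"dx": 0,"dy": 0,"dz": 0,"rx": 0,"ry": 0,"rz": 0}], gripper=0)

```text
time: 11.43
tool_pos: [558.7, -28.1, 246.5]
orientation: [179.2, -6.2, 86.5]
force: [-0.4, 0.4, 0.4]
grip_width: 0.591
```

```bash
python3 -c "
from h import *
to([554,-35,60],Rtilt(-2.5,0))
for n in('side',):cv2.imwrite(f'pics/{n}10.png',r.read_camera(n))
"
```

```text
t 11.43 q [ -9.2   2.  106.3   6.6  71.6  -7.7] p [558.7 -28.1 246.5] o [179.2  -6.2  86.5] F [-0.4  0.4  0.4] g 0.591
[[ 0.062  0.998  0.021]
 [ 0.992 -0.063  0.107]
 [ 0.108  0.015 -0.994]]
tool shift mm [-27.3  -7.  184.6]
rotvec [ 0.9 -6.2 -1.1]
```

View pics/side10.png

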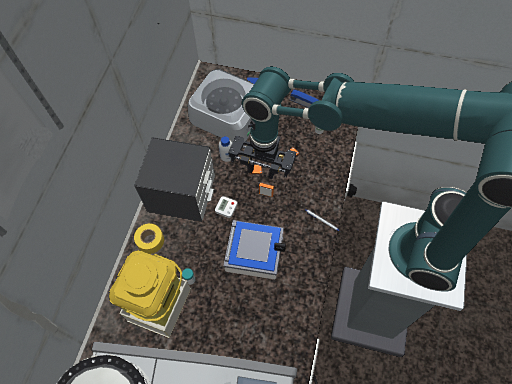

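drive_tool(steps=[{"dx": -0.003,"dy": 0,"dz": 0.035,"rx": 0,"ry": 0,"rz": 0},{"dx": -0.003,"dy": 0,"dz": 0.035,"rx": 0,"ry": 0,"rz": 0},{"dx": -0.003,"dy": 0,"dz": 0.035,"rx": 0,"ry": 0,"rz": 0},{"dx": -0.003,"dy": 0,"dz": 0.035,"rx": 0,"ry": 0,"rz": 0},{"dx": -0.003,"dy": 0,"dz": 0.03,"rx": 0,"ry": 0,"rz": 0},{"dx": 0,"dy": 0,"dz": 0.01,"rx": 0,"ry": 0,"rz": 0},{"dx": 0,"dy": 0,"dz": 0,"rx": 0,"ry": 0,"rz": 0}])

```text
time: 12.07
tool_pos: [560.8, -26.0, 58.7]
orientation: [179.3, -7.2, 86.1]
force: [-1.5, 0.7, -0.2]
grip_width: 0.019
```

```bash
python3 -c "
from h import *
to([554,-70,52],Rtilt(-2.5,0))
for n in('side',):cv2.imwrite(f'pics/{n}11.png',r.read_camera(n))
a=cv2.imread('pics/side11.png');cv2.imwrite('pics/c11.png',cv2.resize(a[140:220,220:310],None,fx=6,fy=6,interpolation=2))
"
```

```text
t 12.07 q [ -9.6  13.1 115.5   9.3  51.8 -11.4] p [560.8 -26.   58.7] o [179.3  -7.2  86.1] F [-1.5  0.7 -0.2] g 0.019
[[ 0.068  0.997  0.021]
 [ 0.99  -0.07   0.125]
 [ 0.126  0.012 -0.992]]
tool shift mm [-44.9  -3.8   1. ]
rotvec [ 0.8 -7.2 -1.5]
```

View pics/c11.png

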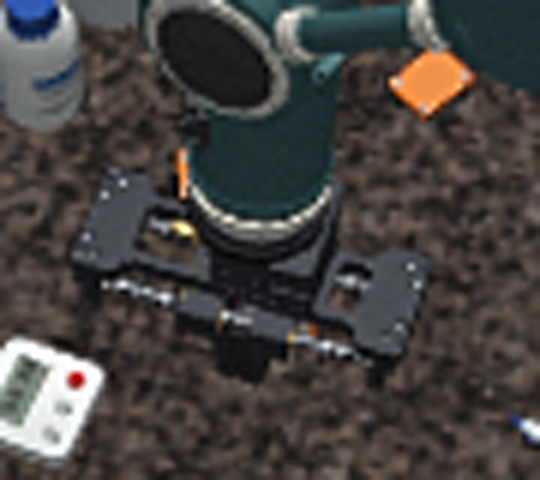

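drive_tool(steps=[{"dx": -0.013,"dy": -0.004,"dz": 0.007,"rx": 0,"ry": 0,"rz": 0},{"dx": -0.012,"dy": 0,"dz": 0,"rx": 0,"ry": 0,"rz": 0},{"dx": -0.012,"dy": 0,"dz": 0,"rx": 0,"ry": 0,"rz": 0},{"dx": -0.01,"dy": 0,"dz": 0,"rx": 0,"ry": 0,"rz": 0},{"dx": -0.01,"dy": 0,"dz": 0,"rx": 0,"ry": 0,"rz": 0},{"dx": -0.01,"dy": 0,"dz": 0,"rx": 0,"ry": 0,"rz": 0},{"dx": -0.01,"dy": 0,"dz": 0,"rx": 0,"ry": 0,"rz": 0},{"dx": 0,"dy": 0,"dz": 0,"rx": 0,"ry": 0,"rz": 0}])

```text
time: 12.78
tool_pos: [559.1, -111.7, 52.4]
orientation: [178.4, -7.2, 86.0]
force: [0.8, -0.3, 0.2]
grip_width: 0.006
```

```bash
python3 -c "
from h import *
to([554,-70,52],Rtilt(-2.5,0))
for n in('side',):cv2.imwrite(f'pics/{n}12.png',r.read_camera(n))
a=cv2.imread('pics/side12.png');cv2.imwrite('pics/c12.png',cv2.resize(a[120:220,220:310],None,fx=6,fy=6,interpolation=2))
"
```

```text
t 12.78 q [-18.2  14.5 114.5   9.5  51.6 -20. ] p [ 559.1 -111.7   52.4] o [178.4  -7.2  86. ] F [ 0.8 -0.3  0.2] g 0.006
[[ 0.07   0.997  0.037]
 [ 0.99  -0.074  0.124]
 [ 0.126  0.028 -0.992]]
tool shift mm [40.8 -8.2  5.3]
rotvec [ 1.7 -7.2 -1.6]
```

View pics/c12.png

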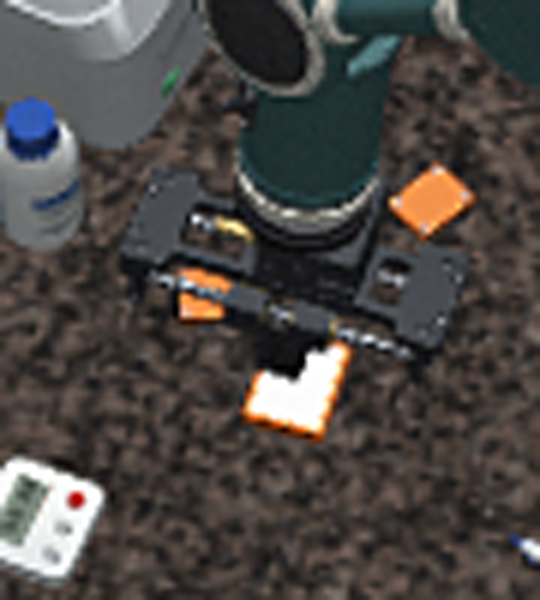

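Step 1 looks done: the tile lies white face up between crop pixels (245,340) and (350,440). Now I'll retreat upward and turn the wrist for the lid.

drive_tool(steps=[{"dx": 0,"dy": 0,"dz": -0.03,"rx": 0,"ry": 0,"rz": 0},{"dx": 0,"dy": 0,"dz": -0.04,"rx": 0,"ry": 0,"rz": 0},{"dx": 0,"dy": 0,"dz": -0.04,"rx": 0,"ry": 0,"rz": 0},{"dx": 0,"dy": 0,"dz": -0.04,"rx": 0,"ry": 0,"rz": 0},{"dx": 0.02,"dy": -0.01,"dz": -0.02,"rx": 0,"ry": -3.5,"rz": 0},{"dx": 0.035,"dy": -0.01,"dz": 0,"rx": 0,"ry": -3.5,"rz": 0},{"dx": 0.035,"dy": -0.01,"dz": 0,"rx": 0,"ry": 0,"rz": 0},{"dx": 0.035,"dy": -0.01,"dz": 0,"rx": 0,"ry": 0,"rz": 0},{"dx": 0.035,"dy": -0.01,"dz": 0,"rx": 0,"ry": 0,"rz": 0},{"dx": 0.035,"dy": -0.01,"dz": 0,"rx": 0,"ry": 0,"rz": 0}], gripper=0.5)

```text
time: 13.67
tool_pos: [508.1, 68.5, 235.8]
orientation: [178.2, -0.2, 85.0]
force: [0.3, -0.3, 0.4]
grip_width: 0.501
```

```bash
python3 -c "
from h import *
to([430,137,230],Rtilt(-2.5,0))
for n in('side','top'):cv2.imwrite(f'pics/{n}13.png',r.read_camera(n))
a=cv2.imread('pics/side13.png');cv2.imwrite('pics/c13.png',cv2.resize(a[120:220,220:310],None,fx=6,fy=6,interpolation=2))
"
```

```text
t 13.67 q [ 5.000e+00 -3.700e+00  1.128e+02 -1.000e-01  6.900e+01  1.000e+01] p [508.1  68.5 235.8] o [178.2  -0.2  85. ] F [ 0.3 -0.3  0.4] g 0.501
[[ 0.088  0.996  0.032]
 [ 0.996 -0.088  0.001]
 [ 0.004  0.032 -0.999]]
tool shift mm [ 61.3 -84.    3.4]
rotvec [ 1.8 -0.2 -2.5]
```

View pics/side13.png

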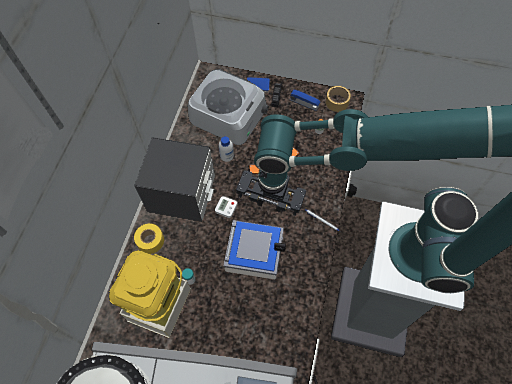

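View pics/top13.png

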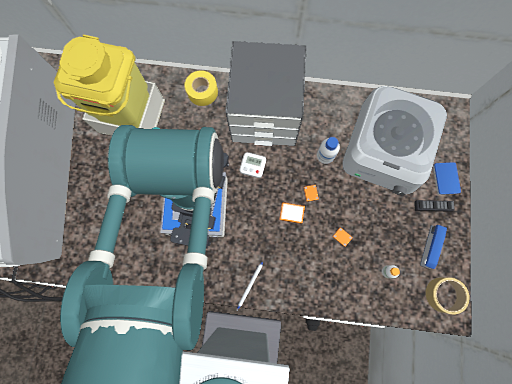

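```bash
python3 - <<'E'
from h import *
im=cv2.imread("pics/top0.png"); hsv=cv2.cvtColor(im,cv2.COLOR_BGR2HSV)
m=cv2.inRange(hsv,(0,0,0),(180,255,60)); n=np.zeros_like(m); n[215:245,178:202]=m[215:245,178:202]
c=max(cv2.findContours(n,0,2)[0],key=cv2.contourArea); print(cv2.boundingRect(c))
a=np.radians(4.8); ex=np.array([np.cos(a),np.sin(a)]);ey=np.array([-ex[1],ex[0]])
v=cv2.resize(im[215:245,175:205],None,fx=16,fy=16,interpolation=0)
G=np.array([451,133])
for z,col in((118.5,(0,0,255)),(80,(0,255,0))):
  q=[ (proj("top",[*(G+sx*18*ex+sy*7*ey),z])-[175,215]+.5)*16 for sx,sy in((-1,-1),(-1,1),(1,1),(1,-1))]
  print(z,(np.array(q)/16+[175,215]).round(1).tolist()); cv2.polylines(v,[np.array(q,np.int32)],True,col,1)
cv2.imwrite("pics/c14.png",v)
# lid corner edges by top
for px in((162,235),(219,237),(228,173)): print(plane("top",*px,79).round())
# tile now
im=cv2.imread("pics/top13.png"); print("tile now",plane("top",292,212,12).round(),plane("top",307,232,12).round())
E
```

```text
(178, 224, 20, 16)
118.5 [[189.7, 241.1], [184.0, 240.9], [185.2, 226.3], [190.8, 226.5]]
80 [[192.6, 242.5], [187.1, 242.3], [188.3, 228.3], [193.7, 228.5]]
[442. 205.  79.]
[455.  58.  79.]
[627.  59.  79.]
tile now [ 554. -126.   12.] [ 503. -173.   12.]
```

View pics/c14.png

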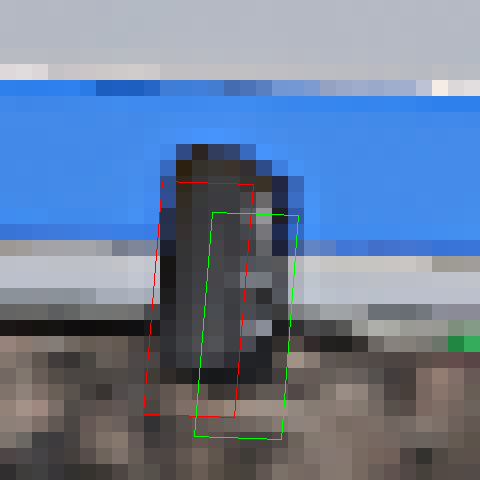

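drive_tool(steps=[{"dx": 0.007,"dy": -0.008,"dz": 0,"rx": 0,"ry": 0,"rz": -7},{"dx": 0.007,"dy": -0.008,"dz": 0,"rx": 0,"ry": 0,"rz": -7},{"dx": 0.007,"dy": -0.008,"dz": 0,"rx": 0,"ry": 0,"rz": -7},{"dx": 0.007,"dy": -0.008,"dz": 0,"rx": 0,"ry": 0,"rz": -7},{"dx": 0.007,"dy": -0.008,"dz": 0,"rx": 0,"ry": 0,"rz": -7},{"dx": 0,"dy": 0,"dz": 0,"rx": 0,"ry": 0,"rz": -7},{"dx": 0,"dy": 0,"dz": 0,"rx": 0,"ry": 0,"rz": -7},{"dx": 0,"dy": 0,"dz": 0,"rx": 0,"ry": 0,"rz": -7},{"dx": 0,"dy": 0,"dz": 0,"rx": 0,"ry": 0,"rz": -7},{"dx": 0,"dy": 0,"dz": 0,"rx": 0,"ry": 0,"rz": -7}])

```text
time: 14.6
tool_pos: [458.9, 99.6, 233.2]
orientation: [179.3, 1.4, 156.9]
force: [-0.7, 0.2, -0.1]
grip_width: 0.502
```

drive_tool(steps=[{"dx": 0,"dy": 0,"dz": 0,"rx": 0,"ry": 0,"rz": -7},{"dx": 0,"dy": 0,"dz": 0,"rx": 0,"ry": 0,"rz": -7},{"dx": 0,"dy": 0,"dz": 0,"rx": 0,"ry": 0,"rz": -7},{"dx": 0,"dy": 0,"dz": 0,"rx": 0,"ry": 0,"rz": -5},{"dx": 0,"dy": 0,"dz": 0,"rx": 0,"ry": 0,"rz": 0}])

```text
time: 15.02
tool_pos: [458.6, 96.8, 232.5]
orientation: [-179.9, 1.5, -176.1]
force: [-0.3, -0.6, -0.3]
grip_width: 0.499
```

```bash
python3 -c "
from h import *
to([460,133,150],Rtilt(94.8,-15))
"
```

```text
t 15.02 q [  9.   -8.5 117.5  -0.2  69.5 -84.8] p [458.6  96.8 232.5] o [-179.9    1.5 -176.1] F [-0.3 -0.6 -0.3] g 0.499
[[-0.997 -0.067  0.026]
 [-0.067  0.998  0.   ]
 [-0.026 -0.001 -1.   ]]
tool shift mm [-1.6 36.1 82.5]
rotvec [ -0.2 -13.5  -0.9]
```

drive_tool(steps=[{"dx": 0,"dy": 0.018,"dz": 0.01,"rx": 0,"ry": -4.5,"rz": -0.5},{"dx": 0,"dy": 0.018,"dz": 0.02,"rx": 0,"ry": -4.5,"rz": -0.4},{"dx": 0,"dy": 0,"dz": 0.025,"rx": 0,"ry": -4.5,"rz": 0},{"dx": 0,"dy": 0,"dz": 0.025,"rx": 0,"ry": 0,"rz": 0},{"dx": 0,"dy": 0,"dz": 0,"rx": 0,"ry": 0,"rz": 0}])

```text
time: 15.43
tool_pos: [473.0, 133.0, 154.1]
orientation: [180.0, 15.9, -176.1]
force: [-1.4, -0.5, -0.5]
grip_width: 0.502
```

```bash
python3 -c "
from h import *
to([462,133,89],Rtilt(94.8,-15))
for n in('side','top'):cv2.imwrite(f'pics/{n}14.png',r.read_camera(n))
a=cv2.imread('pics/side14.png');cv2.imwrite('pics/c15.png',cv2.resize(a[200:290,215:315],None,fx=6,fy=6,interpolation=2))
"
```

```text
t 15.43 q [ 14.8 -10.8 129.5  -4.1  45.7 -76.6] p [473.  133.  154.1] o [ 180.    15.9 -176.1] F [-1.4 -0.5 -0.5] g 0.502
[[-0.96  -0.068  0.273]
 [-0.065  0.998  0.019]
 [-0.274  0.001 -0.962]]
tool shift mm [28.4  0.7 59.6]
rotvec [-0.2  0.9 -0.9]
```

View pics/c15.png

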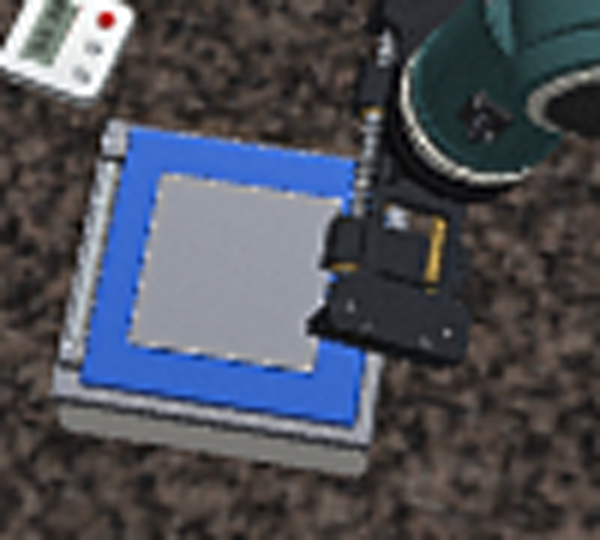

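drive_tool(steps=[{"dx": 0.009,"dy": 0,"dz": 0.016,"rx": 0,"ry": 0,"rz": -0.9},{"dx": 0.009,"dy": 0,"dz": 0.016,"rx": 0,"ry": 0.4,"rz": 0},{"dx": 0.009,"dy": 0,"dz": 0.016,"rx": 0,"ry": 0.4,"rz": 0},{"dx": 0,"dy": 0,"dz": 0,"rx": 0,"ry": 0,"rz": 0}])

```text
time: 15.87
tool_pos: [470.4, 132.9, 113.1]
orientation: [-180.0, 16.0, -175.5]
force: [-1.2, -0.1, -0.6]
grip_width: 0.496
```

```bash
python3 -c "
from h import *
to([462,133,89],Rtilt(94.8,-15))
"
```

```text
t 15.87 q [ 14.8  -8.1 132.2  -4.4  40.2 -76.6] p [470.4 132.9 113.1] o [-180.    16.  -175.5] F [-1.2 -0.1 -0.6] g 0.496
[[-0.958 -0.078  0.275]
 [-0.075  0.997  0.021]
 [-0.276 -0.    -0.961]]
tool shift mm [14.7  0.8 20.9]
rotvec [-0.1  1.  -0.3]
```

drive_tool(steps=[{"dx": 0.01,"dy": 0,"dz": 0.011,"rx": 0,"ry": 0.5,"rz": 0},{"dx": 0.008,"dy": 0,"dz": 0.01,"rx": 0,"ry": 0.5,"rz": 0},{"dx": 0,"dy": 0,"dz": 0,"rx": 0,"ry": 0,"rz": 0}])

```text
time: 16.12
tool_pos: [463.3, 132.4, 92.1]
orientation: [179.9, 15.4, -175.7]
force: [-1.2, -0.7, 0.0]
grip_width: 0.501
```

```bash
python3 -c "
from h import *
to([462,133,89],Rtilt(94.8,-15))
for n in('side','top'):cv2.imwrite(f'pics/{n}15.png',r.read_camera(n))
a=cv2.imread('pics/side15.png');cv2.imwrite('pics/c16.png',cv2.resize(a[200:290,215:315],None,fx=6,fy=6,interpolation=2))
"
```

```text
t 16.12 q [ 14.9  -6.7 133.5  -4.4  38.1 -76.2] p [463.3 132.4  92.1] o [ 179.9   15.4 -175.7] F [-1.2 -0.7  0. ] g 0.501
[[-0.961 -0.075  0.265]
 [-0.071  0.997  0.021]
 [-0.266  0.002 -0.964]]
tool shift mm [2.  0.7 2.7]
rotvec [-0.   0.4 -0.5]
```

View pics/c16.png

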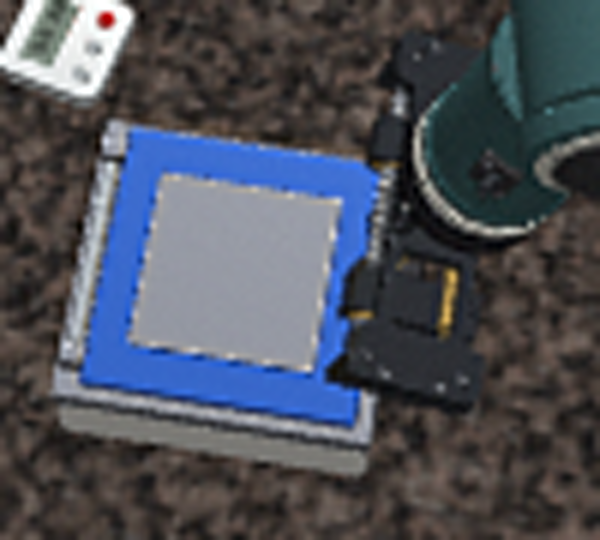

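drive_tool(steps=[{"dx": 0,"dy": 0,"dz": 0,"rx": 0,"ry": 0,"rz": 0},{"dx": 0,"dy": 0,"dz": 0,"rx": 0,"ry": 0,"rz": 0},{"dx": 0,"dy": 0,"dz": 0,"rx": 0,"ry": 0,"rz": 0},{"dx": 0,"dy": 0,"dz": 0,"rx": 0,"ry": 0,"rz": 0},{"dx": 0,"dy": 0,"dz": 0,"rx": 0,"ry": 0,"rz": 0},{"dx": 0,"dy": 0,"dz": 0,"rx": 0,"ry": 0,"rz": 0}], gripper=0, force=30)

```text
time: 16.72
tool_pos: [466.6, 136.8, 96.8]
orientation: [179.4, 15.9, -175.9]
force: [3.3, -9.5, -2.9]
grip_width: 0.16
```

```bash
cat >> h.py <<'E'
H=np.array([616.7,146.7,75.5]); A=np.radians(4.8); EX=np.array([np.cos(A),np.sin(A),0])
def arc(p0,th0,ths):
    # p0: TCP at grip with lid angle th0; rotate about hinge
    s=r.read_state(); ax=Ro.from_rotvec
    ey=np.array([-np.sin(A),np.cos(A),0])
    for th in ths:
        p=H+Ro.from_rotvec(ey*np.radians(th-th0)).apply(np.array(p0)-H); print(th,p.round(1))
def lid(): 
    p=np.array(r.read_state()["tool_pos"])-H; return np.degrees(np.arctan2(p[2],-(p@EX)))
E
python3 -c "
from h import *
log(); print(lid()); arc(r.read_state()['tool_pos'],0,[0,5,10,20,30,40,50,60])
"
```

```text
t 16.72 q [ 15.1  -6.9 133.2  -4.   38.1 -76.3] p [466.6 136.8  96.8] o [ 179.4   15.9 -175.9] F [ 3.3 -9.5 -2.9] g 0.16
8.071579585431548
0 [466.6 136.8  96.8]
5 [469.  137.  109.9]
10 [472.6 137.3 122.6]
20 [482.9 138.1 147. ]
30 [497.3 139.3 169.2]
40 [515.3 140.9 188.5]
50 [536.4 142.6 204.4]
60 [559.9 144.6 216.4]
```

drive_tool(steps=[{"dx": -0.0043,"dy": 0.001,"dz": -0.0096,"rx": 0,"ry": 4,"rz": 0},{"dx": -0.0043,"dy": 0.001,"dz": -0.0096,"rx": 0,"ry": 4,"rz": 0},{"dx": -0.0043,"dy": 0,"dz": -0.0096,"rx": 0,"ry": 4,"rz": 0},{"dx": -0.0043,"dy": 0,"dz": -0.0096,"rx": 0,"ry": 4,"rz": 0}])

```text
time: 17.05
tool_pos: [477.9, 137.5, 138.1]
orientation: [179.7, -0.1, -175.4]
force: [5.2, 1.4, -6.0]
grip_width: 0.154
```

```bash
python3 -c "
from h import *
to([0,0,0]); print(lid()-8.07)
for n in('side',):cv2.imwrite(f'pics/{n}16.png',r.read_camera(n))
a=cv2.imread('pics/side16.png');cv2.imwrite('pics/c17.png',cv2.resize(a[190:290,205:315],None,fx=6,fy=6,interpolation=2))
"
```

```text
t 17.05 q [ 13.    0.9 119.3   0.3  59.9 -81.8] p [477.9 137.5 138.1] o [ 1.797e+02 -1.000e-01 -1.754e+02] F [ 5.2  1.4 -6. ] g 0.154
[[-0.997 -0.08  -0.001]
 [-0.08   0.997  0.005]
 [ 0.001  0.005 -1.   ]]
tool shift mm [487.3 -99.4 138.2]
16.179706043966185
```

View pics/c17.png

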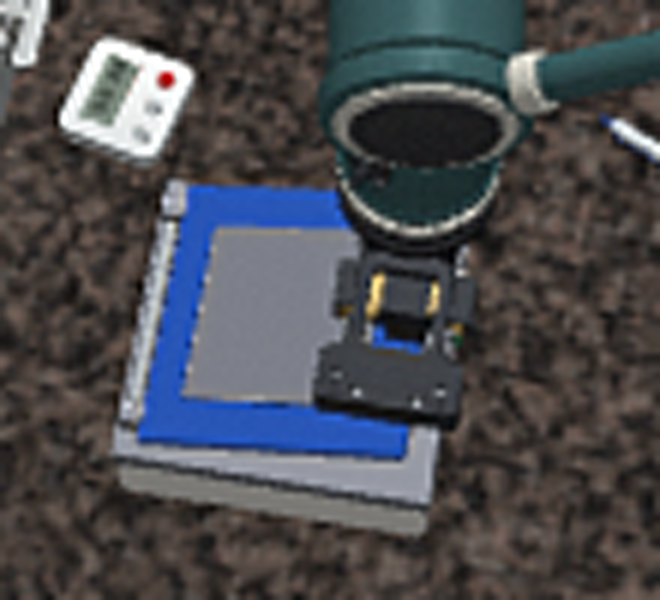

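drive_tool(steps=[{"dx": -0.0043,"dy": 0,"dz": -0.0096,"rx": 0,"ry": 4,"rz": 0},{"dx": -0.0043,"dy": 0,"dz": -0.0096,"rx": 0,"ry": 4,"rz": 0},{"dx": -0.0043,"dy": 0,"dz": -0.0096,"rx": 0,"ry": 4,"rz": 0},{"dx": -0.0043,"dy": 0,"dz": -0.0096,"rx": 0,"ry": 4,"rz": 0},{"dx": -0.0043,"dy": 0,"dz": -0.0096,"rx": 0,"ry": 4,"rz": 0}])

```text
time: 17.52
tool_pos: [507.3, 140.0, 182.2]
orientation: [179.7, -20.6, -175.3]
force: [0.2, 1.3, -3.3]
grip_width: 0.156
```

```bash
python3 -c "
from h import *
to([0,0,0]); print(lid()-8.07)
p=r.read_state()['tool_pos']-H; print(np.hypot(p@EX,p[2]))
"
```

```text
t 17.52 q [ 11.1  15.1 100.5   2.6  84.9 -84.3] p [507.3 140.  182.2] o [ 179.7  -20.6 -175.3] F [ 0.2  1.3 -3.3] g 0.156
[[-0.933 -0.08  -0.351]
 [-0.077  0.997 -0.023]
 [ 0.352  0.005 -0.936]]
tool shift mm [ 420.  -100.   351.8]
36.15483264725055
152.91567299650993
```

drive_tool(steps=[{"dx": -0.0043,"dy": 0,"dz": -0.0096,"rx": 0,"ry": 4,"rz": 0},{"dx": -0.0043,"dy": 0,"dz": -0.0096,"rx": 0,"ry": 4,"rz": 0},{"dx": -0.0043,"dy": 0,"dz": -0.0096,"rx": 0,"ry": 4,"rz": 0},{"dx": -0.0043,"dy": 0,"dz": -0.0096,"rx": 0,"ry": 4,"rz": 0},{"dx": -0.0032,"dy": 0,"dz": -0.0072,"rx": 0,"ry": 3,"rz": 0},{"dx": 0,"dy": 0,"dz": 0,"rx": 0,"ry": 0,"rz": 0}])

```text
time: 18.02
tool_pos: [549.2, 143.5, 212.5]
orientation: [179.7, -40.5, -175.3]
force: [-4.1, -0.3, 7.4]
grip_width: 0.156
```

```bash
python3 -c "
from h import *
to([0,0,0]); print(lid()-8.07)
p=r.read_state()['tool_pos']-H; print(np.hypot(p@EX,p[2]))
for n in('side','top'):cv2.imwrite(f'pics/{n}17.png',r.read_camera(n))
"
```

```text
t 18.02 q [  9.9  31.   81.7   3.8 107.7 -84.9] p [549.2 143.5 212.5] o [ 179.7  -40.5 -175.3] F [-4.1 -0.3  7.4] g 0.156
[[-0.758 -0.08  -0.648]
 [-0.063  0.997 -0.049]
 [ 0.649  0.003 -0.76 ]]
tool shift mm [ 287.1 -100.1  524.3]
55.689639025273834
152.77273049786817
```

View pics/side17.png

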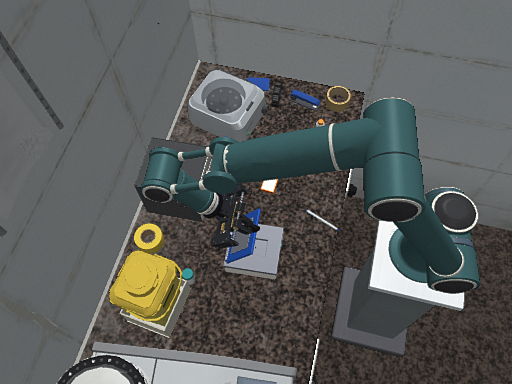

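drive_tool(steps=[{"dx": -0.0022,"dy": 0,"dz": -0.0048,"rx": 0,"ry": 2,"rz": 0},{"dx": -0.0022,"dy": 0,"dz": -0.0048,"rx": 0,"ry": 2,"rz": 0},{"dx": 0,"dy": 0,"dz": 0,"rx": 0,"ry": 0,"rz": 0},{"dx": 0,"dy": 0,"dz": 0,"rx": 0,"ry": 0,"rz": 0},{"dx": 0,"dy": 0,"dz": 0,"rx": 0,"ry": 0,"rz": 0},{"dx": 0,"dy": 0,"dz": 0,"rx": 0,"ry": 0,"rz": 0}])

```text
time: 18.62
tool_pos: [558.2, 144.3, 216.7]
orientation: [179.9, -44.1, -175.3]
force: [-1.4, 0.6, 1.8]
grip_width: 0.154
```

```bash
python3 -c "
from h import *
to([0,0,0]); print(lid()-8.07)
p=r.read_state()['tool_pos']-H; print(np.hypot(p@EX,p[2]))
for n in('side','top'):cv2.imwrite(f'pics/{n}18.png',r.read_camera(n))
a=cv2.imread('pics/side18.png');cv2.imwrite('pics/c18.png',cv2.resize(a[170:280,195:305],None,fx=5,fy=5,interpolation=2))
"
```

```text
t 18.62 q [  9.8  34.1  78.1   4.  111.8 -84.8] p [558.2 144.3 216.7] o [ 179.9  -44.1 -175.3] F [-1.4  0.6  1.8] g 0.154
[[-0.715 -0.08  -0.694]
 [-0.058  0.997 -0.055]
 [ 0.696  0.001 -0.718]]
tool shift mm [256.9 -99.3 550.9]
59.4246702659972
152.79677317459806
```

View pics/c18.png

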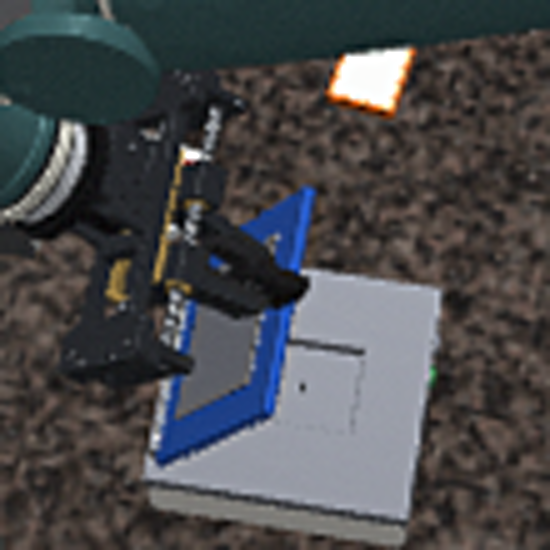

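View pics/top18.png

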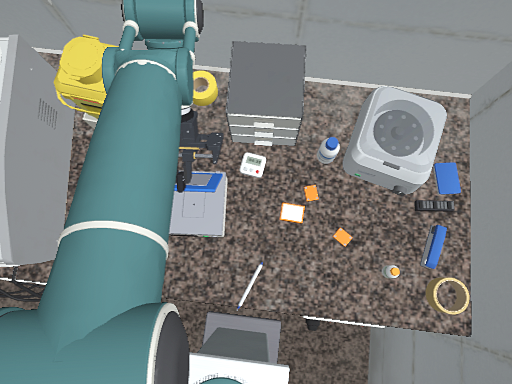

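```bash
python3 - <<'E'
from h import *
ey=np.array([-np.sin(A),np.cos(A),0])
for th in(0,50,55,60,65,70):
  out=[]
  for sy in(-75,75):
    for dz in (0,8):
      v=-154*EX+np.array([0,0,dz-4.])
      out.append(proj("side",H+Ro.from_rotvec(ey*np.radians(th)).apply(v)+sy*ey).round(1).tolist())
  print(th,out)
E
python3 -c "
import cv2
a=cv2.imread('pics/side0.png');cv2.imwrite('pics/c19.png',cv2.resize(a[210:285,215:300],None,fx=8,fy=8,interpolation=0))
a=cv2.imread('pics/side18.png');cv2.imwrite('pics/c20.png',cv2.resize(a[195:270,220:295],None,fx=8,fy=8,interpolation=0))"
```

```text
0 [[280.8, 225.7], [280.9, 224.8], [274.0, 269.0], [274.1, 268.2]]
50 [[265.4, 207.9], [263.5, 206.9], [257.4, 253.5], [255.3, 252.6]]
55 [[262.1, 206.3], [260.0, 205.3], [253.9, 252.0], [251.6, 251.1]]
60 [[258.5, 204.7], [256.2, 203.8], [250.1, 250.5], [247.7, 249.6]]
65 [[254.7, 203.2], [252.3, 202.4], [246.0, 249.1], [243.5, 248.3]]
70 [[250.7, 201.8], [248.2, 201.1], [241.8, 247.8], [239.2, 247.0]]
```

View pics/c19.png

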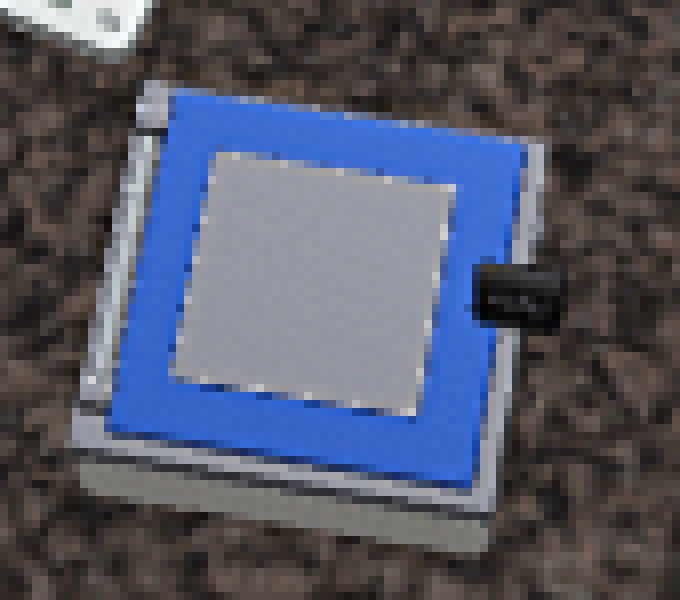

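View pics/c20.png

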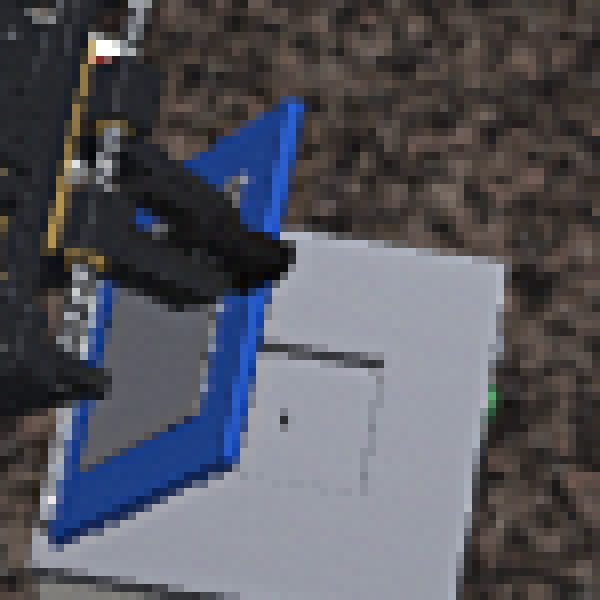

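```bash
python3 -c "
from h import *
s=log(); print(np.round(s['dq'],2), lid()-8.07)
print(r.hand_in())
"
```

```text
t 18.72 q [  9.8  34.1  78.1   4.  111.8 -84.8] p [558.2 144.2 216.6] o [ 179.9  -44.1 -175.3] F [-0.3  0.2  1.4] g 0.162
[-0.05  0.18 -0.06  0.08  0.13 -0.02] 59.402605518367345
the job is handed in; nothing more can be done
None
```

The tile is turned over and the photometer lid is being held open at about 60 degrees. I handed the job in at 18.7 s; it reported no verdict.

**Tile:** I gripped it by its 50 mm sides and turned it a quarter turn onto its edge. After letting go, I pushed it over with the closed fingers. It lies flat, white face up, at about (554, -126) mm, roughly 70 mm from where it started.

**Lid:** It is pinched across the grip with 30 N, and the arm was practically still at the end. The arm's position puts the lid at about 59.4°, and the lid corners in the side picture put it at about 60.5°.

**Other items:** The timer is where it was in the last pictures, and the orange-capped bottle looks unmoved. The arm hid the vial in the last top picture, so I did not recheck it after the lid went up; the arm never worked near it at low height.

**One disagreement:** The side camera read positions 6–8 mm too far in y compared with the top camera. I used the top camera because the grasps matched it. For the lid check I corrected the side camera using the picture with the lid shut.

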